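# Reassemble a washed grain mill: burrs and end cap onto its spindle

## Robot

A 6-joint arm with a two-finger parallel gripper is mounted at the origin on a cart in front of the work surface, level with it; the furniture and walls round the work are solid. World frame = base frame: x ahead of the robot, y to its left, z up, the work surface at z = 0. Lengths are in m, angles in degrees, forces in N, time in s.
With the tool pointing down it reaches from about 0.35 to 0.875 m from the base axis. Payload 4.2 kg.
Tool frame: the origin (TCP) lies midway between the tips of the shut fingers; the grasp point (between the pads) lies 19 mm behind it; x points along the fingers, y is the direction in which the jaws open and shut, and the axes are right-handed (so a half turn about x gives the same grasp; the last joint's range is limited). The gripper opens to 87 mm and grips with 3 to 60 N. Pads are 19 mm wide; open, the fingers measure 117 mm over their backs; the gripper's body (75 mm by 190 mm) begins 51 mm behind the grasp point.
Start: joints at [-50.558, 22.042, 0.453, 0, -68.411, -14.817], TCP at [0.26, -0.568, 0.223] pointing down, gripper open.
Joint ranges: [-179.83, 179.83], [-69.29, 118.12], [-61.27, 80.66], [-181.25, 117.63], [-171.15, -9.14], [-177.46, 177.46]. Speed limits (degrees/s): [159.86, 159.86, 180, 180, 180, 180].

## Interface

Orientations are given as a 3x3 rotation matrix whose columns are the frame's x, y, z axes.
In Python, from station import r gives the robot as it stands.
- The arm moves only by the tool play_rows, never from a script. Its argument "plan" is a list that holds one entry, the list of rows, each a list of 6 numbers: the shift along the tool's x, y, z in cm, then the turn, a rotation vector about the tool's x, y, z in units of 10 degrees (1.0 is 10 degrees). A call has 1 to 5 rows; each row is the pose to reach, as a shift and turn from the pose commanded when the call began, along the tool's axes at that moment; what a row does not reach only later rows make up. A row lasts 1/8 s, in which the tool goes at most 62.5 mm and 10.7 degrees, less where a joint would pass 70% of its speed; a pose out of reach is approached as far as the arm can. A call with a gripper value outside its range is refused whole. "hand" is the opening, from 0 (shut) to 1 (fully open), set as the call begins (left out, the last holds). The fingers move at their own pace and stop on an object; the grip force is fixed at half the most. Time passes only in rows, so rows that repeat a pose let the fingers close. It gives the time, the measured TCP pose, the force and the opening at its end, in the units of the state.
- r.sense(): the state, without advancing time (a new reading comes with each control period).
- r.capture(name): name is "side" or "top"; returns (picture, depth): 400x640x3 uint8, blue, green, red; 400x640 float32, m along the optical axis (not along the pixel's ray), 0 where there is no reading.
- r.get_calibration(name): a dict with "vfov" (degrees; the focal length in pixels is half the picture's height over the tangent of half this angle, whatever the lens; pixels are square), "cx", "cy" (the principal point, pixels), "distortion" ([k1, k2, p1, p2, k3] as OpenCV has them; the pictures are not rectified), "rvec" (rotation vector, rad) and "tvec" (3), from world to camera coordinates, as OpenCV has them. Camera axes: x right, y down, z forward; pixel columns grow to the right and rows downward; lengths in m; the calibration is good to about 2 mm. A picture is of the moment at which its call begins. get_calibration takes no time and is no camera call.
- r.finish_job(): hands the job in, once; it reports no verdict.
The state is a dict: "time_s": time; "joints": joint angles; "joint_velocities": joint speeds; "effort": joint torques, N m; "tcp_pos": TCP position; "ee_rot": TCP orientation; "wrist_force": force on the tool from outside, world axes, zero at the start; "moment": the same for the moment, N m; "gripper_width": opening from 0.0 (shut) to 1.0 (fully open).
Only numpy, scipy, OpenCV 4.12 (cv2) and the standard library are available. Lean on these libraries where they do the work, as an engineer would, in place of code of your own. Each camera call takes 0.05 s, during which the arm holds its last target.

## Task

The hand grain mill's washed parts stand in the little wire rack; put the mill back together, feeling your way gently so that nothing is rammed. Slide the fixed burr (the smaller disc, with the round hole) over the spindle with its notch on the locating pin until it lies flat against the mill's flange, then the runner burr (the larger disc) with its square hole turned to fit the square shank until it lies against the fixed burr, and last push the end cap onto the spindle's tip until it clicks fully home. Let go of everything, and leave the cup, the jar and the mug around the mill and rack standing where they are.

Things in the scene. Friction and masses are not known exactly. Their poses are not given: they have to be found in the camera images.
- grain_mill: Aluminium hand mill fixed to the worktop. Origin on the worktop under the flange face; x runs INTO the mill along its level spindle (to push home is to move along +x), y level, z up. Barrel 37 mm across; steel funnel 108 mm behind the flange, rim 92 mm across, 250 mm high; round foot 120 mm across below it; crank at the rear. A push of over 45 N on it, or through what is fitted to it, is ramming.
- seat (a point): Point on the spindle axis in the plane of the flange face (flange 42 mm across), 140 mm above the worktop, axes as the mill's. A fixed round boss, 22 mm across, stands out from the flange 11 mm along -x, its end chamfered 2 mm. Where parts end up is counted from here along -x: centre of the fixed burr 6 mm out, runner burr 18 mm, end cap 40 mm.
- locator (a point): Root of the fixed locating pin, on the flange face 18 mm straight below the spindle axis. The pin is 5 mm thick with a pointed end and stands out 7.5 mm along -x; the fixed burr's notch goes over it. Axes as the mill's.
- shank_end (a point): End of the square shank, on the axis 26.5 mm out from the flange; axes as the mill's (they do not turn with the spindle). The shank, 12 x 12 mm, last 2 mm tapered to 9 x 9, is 11 to 26.5 mm out. Its flats stand turned about x from level, by an unknown 0.2 to 0.785 rad one way or the other: the runner burr drops on only if leant alike, to about 0.13 rad. Spindle friction 0.3 N m.
- spindle_tip (a point): Tip of the spindle, on the axis 47.5 mm out from the flange, axes as the mill's. From the shank's end to here it is a round pin 10 mm thick, its last 3 mm tapered to 5.6 mm. 7 mm behind the tip two spring-loaded balls on opposite sides stand 2 mm proud; the end cap is pushed over them.
- fixed_burr: Steel disc, grooved faces, 50 mm across, 12 mm thick, 140 g. Two upright flats on the rim, 46 mm apart (at y = -23 and 23 mm), to hold it by. Round hole 24 mm, chamfered 1.5 mm; a notch at the bottom of the rim (8 mm wide 18 mm below the axis, through the thickness) fits the locating pin. Origin at its centre, x along its axis (+x side goes to the mill), z up. On edge in the rack, origin 46.8 mm up.
- runner_burr: Steel disc, grooved faces, 58 mm across, 12 mm thick, 160 to 250 g. Two upright flats on the rim, 54 mm apart (at y = -27 and 27 mm), to hold it by. Square hole 13.5 x 13.5 mm, chamfered 1.5 mm, its sides along y and z. Origin at its centre, x along its axis (+x side goes to the mill), y across the flats, z up. On edge in the rack, origin 51.2 mm up.
- end_cap: Black knob, 44 mm across, 28 mm long, 70 g. Two upright ribbed flats 40 mm apart (y = -20 and 20 mm) to hold it by. Blind bore 11.8 mm wide, 23.5 mm deep, open at its +x end (steel ring; goes to the mill), with a groove for the balls 11 to 17 mm deep. Origin at its middle, x along its axis. On its side in the rack, origin 43.4 mm up. It meets the balls 14 mm before home: about 8 to 18 N to push on; in the last 3 mm it clicks and stops at the shank's end.
- drying_rack: Fixed steel wire rack, 180 x 75 mm. The parts stand in a row along its x, their axes along x: the burrs 52 mm in front of its middle (-x) and at its middle, either way about, the cap 55 mm behind it. They rest on rails 26 mm apart, 25 mm up, between wire loops 22 mm wide (y) and up to 58 mm high; beside these nothing is higher than 25 mm. Origin on the worktop, under its middle.
- cup: Patterned ceramic cup, 77 mm diameter, 100 mm tall, to the left of the mill; origin under its base. Leave it standing.
- jar: White jar with a wooden lid, 74 mm diameter, 85 mm tall, between mill and rack and further back; origin under its base. Leave it standing.
- mug: Cream mug with a handle, 93 x 132 mm, 102 mm tall, to the right of the rack; origin under its base. Leave it standing.

How it is judged (in metres and radians):
On the way, in this order (a step that is already met when the one before it is completed fails the run):
1. the fixed burr lies home against the flange, its notch on the pin (x of fixed_burr in the frame of seat between -0.0085 and -0.004 m and y of fixed_burr in the frame of seat between -0.004 and 0.004 m and z of fixed_burr in the frame of seat between -0.004 and 0.004 m and angle between the x axis of fixed_burr and the x axis of seat, either way round below 0.15 rad), for 0.2 s.
2. the runner burr lies home on the square shank against the fixed burr (all of step 1 and x of runner_burr in the frame of seat between -0.0205 and -0.016 m and y of runner_burr in the frame of seat between -0.004 and 0.004 m and z of runner_burr in the frame of seat between -0.004 and 0.004 m and angle between the x axis of runner_burr and the x axis of seat, either way round below 0.15 rad), for 0.2 s.
3. the end cap is pushed fully home (all of step 2 and x of end_cap in the frame of seat between -0.0425 and -0.0365 m and y of end_cap in the frame of seat between -0.004 and 0.004 m and z of end_cap in the frame of seat between -0.004 and 0.004 m and angle between the x axis of end_cap and the x axis of seat, either way round below 0.15 rad), for 0.2 s.
At the end, for the whole second after the job is handed in: Fixed burr, runner burr and end cap are all home on the spindle in this order (each within 2.5 mm short of its proper seat along the axis, 4 mm beside it and 0.15 rad), at rest and released (all of step 3 and linear speed of each of fixed_burr, runner_burr, end_cap below 0.02 m/s and contact force between the fingers and fixed_burr below 0.05 N and contact force between the fingers and runner_burr below 0.05 N and contact force between the fingers and end_cap below 0.05 N); the robot touches nothing.
It fails at once if the mill, or something fitted to it, is rammed or pushed with more than 45 N (contact force between grain_mill and anything else above 45 N).
It fails at once if the patterned cup is shifted by more than 30 mm or knocked over (distance of cup from where it was at the start of the episode above 0.03 m or angle between cup's own z axis and vertical above 0.5 rad).
It fails at once if the wooden-lidded jar is shifted by more than 30 mm or knocked over (distance of jar from where it was at the start of the episode above 0.03 m or angle between jar's own z axis and vertical above 0.5 rad).
It fails at once if the mug is shifted by more than 30 mm or knocked over (distance of mug from where it was at the start of the episode above 0.03 m or angle between mug's own z axis and vertical above 0.5 rad).
It also fails if it takes over 72 s, if anything falls off the work surface, if the arm or the gripper's body presses on something with over 40 N, if the wrist force passes 120 N, or if a joint passes its speed limit or range.

## Working session

There is one attempt and no reset: what is moved stays moved. The work goes in short steps, Python scripts to look and compute and a tool call to move; the robot and the scene stay as the last step left them, time stands still between calls to the robot, and variables do not carry over. Pictures are saved under pics/ and viewed, and the job is handed in when it is done.

Besides the shell and the picture viewer there is one more tool, called after "Request:" as a command line: name --argument value ..., lists and objects as JSON in quotes. play_rows: Moves the arm, as the interface text tells. Its arguments: {"type":"object","properties":{"plan":{"type":"array","items":{"type":"array","items":{"type":"array","items":{"type":"number"}}}},"hand":{"type":"number"}},"required":["plan"]}

```bash
ls; mkdir -p pics; python3 - <<'E'
from station import r
import cv2,numpy as np
s=r.sense();print(s)
for n in("side","top"):
    p,d=r.capture(n);cv2.imwrite(f"pics/{n}0.png",p);np.save(f"pics/{n}0.npy",d);print(n,r.get_calibration(n))
E
```

```text
pics
{'time_s': 0.0, 'joints': array([-5.05588554e+01,  2.20921291e+01,  3.80568673e-01, -2.94602200e-02,
       -6.84114744e+01, -1.48156712e+01]), 'joint_velocities': array([ 0.07656623,  0.04940194, -0.11810623, -0.11339046, -0.02033194,
       -0.08672693]), 'effort': array([-3.49155134e-04, -3.90660989e+01,  1.87403870e+01,  4.22002047e+00,
        1.09628981e-02, -1.54421668e-04]), 'tcp_pos': array([ 0.26019021, -0.56760726,  0.22144937]), 'ee_rot': array([[-9.94925681e-04, -4.16511445e-01,  9.09129928e-01],
       [ 1.96205896e-03,  9.09127815e-01,  4.16512624e-01],
       [-9.99997580e-01,  2.19816562e-03, -8.72946008e-05]]), 'wrist_force': array([-0.27295403, -0.54019392, -0.17191881]), 'moment': array([-0.00687281, -0.01708686, -0.0147821 ]), 'gripper_width': 0.9985924511523889}
side {'vfov': 52.340797885045305, 'cx': 324.0011637224921, 'cy': 195.4694617181258, 'distortion': array([-0.04748943,  0.        ,  0.        ,  0.        ,  0.        ]), 'rvec': array([ 0.63681206, -2.43717907,  1.39906938]), 'tvec': array([0.43338576, 0.24072908, 0.88161906])}
top {'vfov': 42.71035133007554, 'cx': 321.8112976411584, 'cy': 190.21979958145107, 'distortion': array([-0.03557486,  0.        ,  0.        ,  0.        ,  0.        ]), 'rvec': array([ 2.15949506, -2.21967462,  0.10787454]), 'tvec': array([-0.06420457,  0.5689463 ,  1.69818799])}
```

View pics/side0.png

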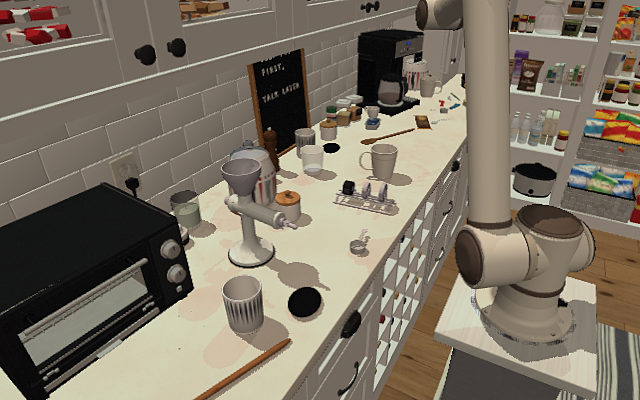

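View pics/top0.png

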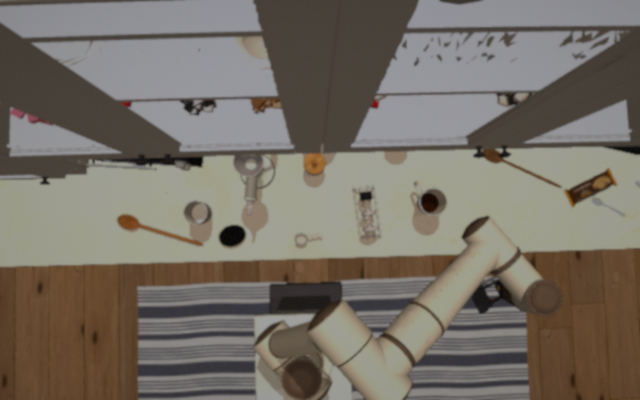

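The side view shows the mill around (250,215) with its spindle pointing to about (292,225), and the rack at (365,195). The top view shows the mill at (250,185) and the rack at (367,212). Next I'll zoom in on both.

```bash
python3 - <<'E'
import cv2,numpy as np
a=cv2.imread("pics/side0.png");b=cv2.imread("pics/top0.png")
cv2.imwrite("pics/z1.png",cv2.resize(a[165:265,210:410],None,fx=4,fy=4,interpolation=cv2.INTER_CUBIC))
cv2.imwrite("pics/z2.png",cv2.resize(b[140:260,170:330],None,fx=5,fy=5,interpolation=cv2.INTER_CUBIC))
cv2.imwrite("pics/z3.png",cv2.resize(b[165:255,330:450],None,fx=6,fy=6,interpolation=cv2.INTER_CUBIC))
E
```

```text
(no output)
```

View pics/z1.png

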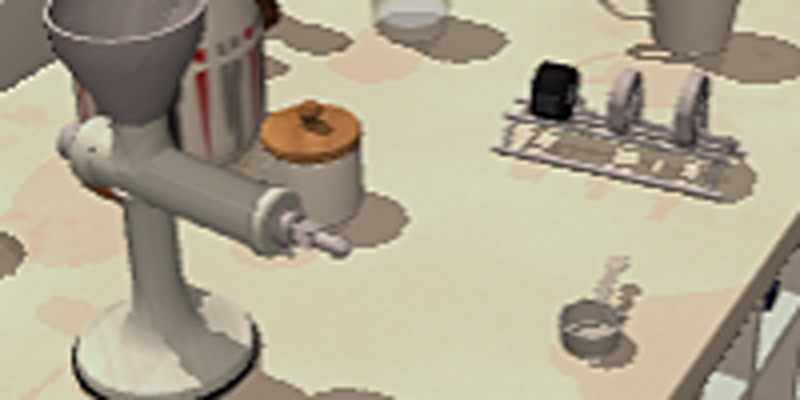

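View pics/z2.png

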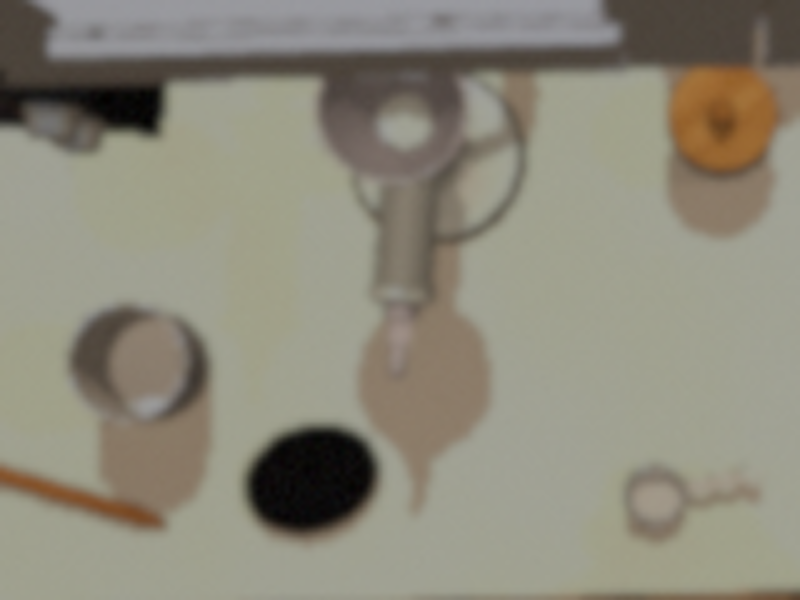

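View pics/z3.png

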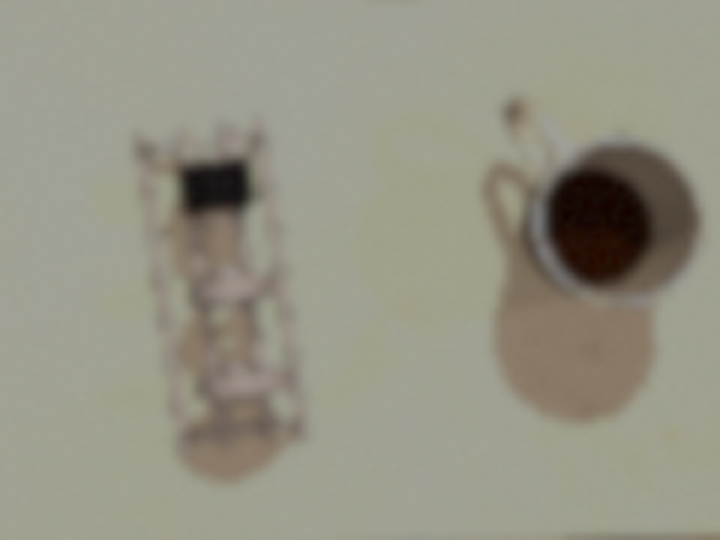

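```bash
cat > h.py <<'E'
import cv2,numpy as np
from station import r
def cal(n):
    c=r.get_calibration(n);f=200/np.tan(np.radians(c["vfov"])/2)
    K=np.array([[f,0,c["cx"]],[0,f,c["cy"]],[0,0,1]])
    return K,np.array(c["distortion"]),cv2.Rodrigues(np.array(c["rvec"]))[0],np.array(c["tvec"])
def rays(n,uv):
    K,D,R,t=cal(n)
    q=cv2.undistortPoints(np.array(uv,float).reshape(-1,1,2),K,D)[:,0]
    return -R.T@t, np.c_[q,np.ones(len(q))]@R   # dir with unit cam-z
def plane(n,uv,z):
    o,d=rays(n,uv);return o+d*((z-o[2])/d[:,2])[:,None]
def proj(n,P):
    K,D,R,t=cal(n);return cv2.projectPoints(np.array(P,float).reshape(-1,1,3),cv2.Rodrigues(R)[0],t,K,D)[0][:,0]
def cloud(n,d):
    v,u=np.mgrid[0:400,0:640]
    o,dd=rays(n,np.c_[u.ravel(),v.ravel()]);P=o+dd*d.ravel()[:,None];P[d.ravel()==0]=np.nan
    return P.reshape(400,640,3)
def tri(a,b):  # pixel in side, pixel in top
    o1,d1=rays("side",[a]);o2,d2=rays("top",[b]);d1=d1[0];d2=d2[0]
    s=np.linalg.lstsq(np.c_[d1,-d2],o2-o1,rcond=None)[0]
    p,q=o1+d1*s[0],o2+d2*s[1];return (p+q)/2,np.linalg.norm(p-q)
E
python3 - <<'E'
from h import *
np.set_printoptions(precision=4,suppress=True)
for n in("side","top"):
    d=np.load(f"pics/{n}0.npy");P=cloud(n,d);np.save(f"pics/{n}P.npy",P)
    if n=="side": reg=P[240:260,300:350]
    else: reg=P[200:230,270:320]
    z=reg[...,2];print(n,np.nanmean(z),np.nanstd(z),np.isnan(z).mean(),-cal(n)[2].T@cal(n)[3])
P=np.load("pics/topP.npy");
for u in(258,250,247):print(u,[tuple(np.round(P[v,u],3)) for v in range(150,222,4)])
P=np.load("pics/sideP.npy");m=(P[...,2]>.03)&(P[...,2]<.09)
# rack region
sub=P[175:220,330:400];q=sub[(sub[...,2]>0.012)&(sub[...,2]<.1)];print(len(q),q.min(0),q.max(0))
E
```

```text
side -0.0015277297370599303 0.0017922998115698005 0.006 [0.0578 0.7692 0.6542]
top 0.00023716700379705904 0.004361120844520283 0.006 [ 0.4306 -0.0454  1.739 ]
258 [(np.float64(0.623), np.float64(0.077), np.float64(0.554)), (np.float64(0.624), np.float64(0.084), np.float64(0.489)), (np.float64(0.654), np.float64(0.113), np.float64(0.215)), (np.float64(0.643), np.float64(0.114), np.float64(0.202)), (np.float64(0.631), np.float64(0.114), np.float64(0.206)), (np.float64(0.617), np.float64(0.113), np.float64(0.219)), (np.float64(0.625), np.float64(0.131), np.float64(0.043)), (np.float64(0.613), np.float64(0.133), np.float64(0.032)), (np.float64(0.601), np.float64(0.135), np.float64(0.015)), (np.float64(0.588), np.float64(0.135), np.float64(0.014)), (np.float64(0.575), np.float64(0.137), np.float64(0.0)), (np.float64(0.562), np.float64(0.138), np.float64(-0.004)), (np.float64(0.548), np.float64(0.137), np.float64(0.004)), (np.float64(0.534), np.float64(0.138), np.float64(0.002)), (np.float64(0.52), np.float64(0.137), np.float64(0.01)), (np.float64(0.507), np.float64(0.138), np.float64(-0.0
[... 1601 characters left out ...]
.float64(0.601), np.float64(0.154), np.float64(0.156)), (np.float64(0.588), np.float64(0.155), np.float64(0.153)), (np.float64(0.575), np.float64(0.154), np.float64(0.159)), (np.float64(0.563), np.float64(0.154), np.float64(0.158)), (np.float64(0.551), np.float64(0.155), np.float64(0.157)), (np.float64(0.539), np.float64(0.155), np.float64(0.155)), (np.float64(0.527), np.float64(0.156), np.float64(0.148)), (np.float64(0.515), np.float64(0.158), np.float64(0.137)), (np.float64(0.508), np.float64(0.175), np.float64(0.006)), (np.float64(0.49), np.float64(0.159), np.float64(0.135)), (np.float64(0.481), np.float64(0.175), np.float64(0.005))]
645 [ 0.3955 -0.4179  0.0121] [ 0.5753 -0.1888  0.0797]
```

```bash
python3 - <<'E'
from h import *
from scipy.optimize import least_squares
np.set_printoptions(precision=4,suppress=True)
for n in("side","top"):
    P=np.load(f"pics/{n}P.npy").reshape(-1,3)
    P=P[~np.isnan(P).any(1)]
    m=(P[:,0]>.525)&(P[:,0]<.575)&(abs(P[:,1]-.15)<.035)&(P[:,2]>.11)&(P[:,2]<.18)
    Q=P[m]
    def f(p):
        y=p[0]+p[1]*(Q[:,0]-.55);z=p[2]+p[3]*(Q[:,0]-.55)
        return np.hypot((Q[:,1]-y)*np.cos(p[1]),Q[:,2]-z)-.0185
    s=least_squares(f,[.148,0,.14,0],loss="soft_l1",f_scale=.002);print(n,len(Q),s.x,np.std(s.fun))
    # cam dir
    S=P[(P[:,0]>.44)&(P[:,0]<.53)&(abs(P[:,1]-.153)<.03)&(P[:,2]>.11)&(P[:,2]<.18)];S=S[np.argsort(S[:,0])]
    for a in np.arange(.44,.53,.005):
        k=S[(S[:,0]>=a)&(S[:,0]<a+.005)]
        if len(k):print(round(a,3),len(k),k.mean(0),k[:,1].min(),k[:,1].max(),k[:,2].max())
g=cv2.imread("pics/top0.png").mean(2)
for v in range(176,218,2):print(v,g[v,238:268].astype(int))
E
```

```text
side 347 [ 0.1453 -0.0885  0.1387 -0.0165] 0.002528507831872136
0.475 1 [0.4794 0.1527 0.1382] 0.15272017280852956 0.15272017280852956 0.1381793747499771
0.48 12 [0.4825 0.1534 0.1411] 0.149042055445594 0.15699578505654266 0.14718129815027026
0.485 10 [0.4874 0.1536 0.1406] 0.15096508263720532 0.15553275395824417 0.14592931039768842
0.49 7 [0.4922 0.1536 0.1414] 0.15066230026812988 0.15614603915409353 0.1445448293320034
0.495 8 [0.4967 0.1524 0.1414] 0.1463079838263922 0.1556799342129105 0.14419342038263616
0.5 17 [0.5026 0.1515 0.1417] 0.14334222153722553 0.15638268570713254 0.1470399689476416
0.505 15 [0.508  0.1528 0.1413] 0.14554728071995993 0.15725838145498117 0.1478007956718299
0.51 10 [0.5124 0.151  0.1414] 0.14008958791142168 0.15729742014499715 0.14673805517381888
0.515 30 [0.5176 0.1511 0.1417] 0.13862172435727793 0.1585644367050476 0.14966320504093977
0.52 23 [0.5227 0.1534 0.14  ] 0.1442061394781784 0.15907773600430142 0.14970423179651915
0.525 82 [0.5279 0.1506 0.1444] 0.12821913085783898 0.16681608564268668 0.1596223562547911
top 187 [ 0.1475 -0.042   0.1412 -0.027 ] 0.
[... 2794 characters left out ...]
130 123 122 121
 122 122 121 122 122 123 122 123 124 133 144 153]
208 [155 156 156 153 147 138 128 123 122 126 133 139 138 132 127 123 121 121
 121 121 122 122 123 122 123 122 122 124 132 146]
210 [156 156 155 151 140 129 122 121 121 121 130 136 130 123 122 122 122 122
 122 121 122 123 122 122 123 122 123 123 129 142]
212 [156 156 154 147 135 127 123 122 121 122 129 131 124 119 120 122 122 121
 122 123 122 123 122 122 123 123 122 122 125 133]
214 [156 155 151 141 128 122 122 123 121 119 120 118 115 117 121 122 123 123
 123 123 123 122 122 122 123 122 121 122 123 130]
216 [156 156 152 139 128 123 121 122 122 121 120 119 120 122 122 123 122 123
 122 122 123 123 122 123 122 122 123 123 123 130]
```

```bash
python3 - <<'E'
from h import *
np.set_printoptions(precision=4,suppress=True)
g=cv2.imread("pics/top0.png").astype(float).mean(2)
def cross(row,a,b,th,up):
    for c in range(a,b):
        x,y=row[c],row[c+1]
        if (x<th<=y) if up else (x>=th>y): return c+(x-th)/(x-y)
L=[]
for v in range(188,197):
    l=cross(g[v],240,250,132,False); k=252+np.argmin(g[v,252:260]); rr=cross(g[v],k,262,(g[v,k]+g[v,k+4])/2,True)
    a=plane("top",[[l,v]],.14)[0];b=plane("top",[[rr,v]],.14)[0]
    L.append([(a[0]+b[0])/2,(a[1]+b[1])/2,a[1]-b[1]])
L=np.array(L);print(L);print(np.polyfit(L[:,0]-.53,L[:,1],1))
for v in range(202,215):
    row=g[v,246:254]-121; 
    w=np.clip(row,0,None); u=(w*np.arange(246,254)).sum()/w.sum(); print(v,u,plane("top",[[u,v]],.143)[0])
# image of spindle in both views, zoom
a=cv2.imread("pics/side0.png")
cv2.imwrite("pics/z4.png",cv2.resize(a[205:240,258:308],None,fx=14,fy=14,interpolation=cv2.INTER_NEAREST))
b=cv2.imread("pics/top0.png")
cv2.imwrite("pics/z5.png",cv2.resize(np.clip(b[192:222,230:270]*1.5,0,255).astype(np.uint8),None,fx=16,fy=16,interpolation=cv2.INTER_NEAREST))
E
```

```text
[[0.5706 0.1445 0.0392]
 [0.5675 0.1449 0.0395]
 [0.5643 0.1452 0.0394]
 [0.5612 0.1453 0.0389]
 [0.5581 0.1456 0.039 ]
 [0.5549 0.1461 0.039 ]
 [0.5518 0.1464 0.0386]
 [0.5487 0.1467 0.0388]
 [0.5455 0.1467 0.0398]]
[-0.0913  0.1483]
202 247.65714285714284 [0.5268 0.1549 0.143 ]
203 247.62831858407083 [0.5237 0.155  0.143 ]
204 248.39999999999998 [0.5205 0.1527 0.143 ]
205 249.28215767634853 [0.5173 0.15   0.143 ]
206 249.49671052631584 [0.5142 0.1494 0.143 ]
207 249.51170568561875 [0.511  0.1494 0.143 ]
208 249.5545454545455 [0.5079 0.1493 0.143 ]
209 249.5174825174825 [0.5048 0.1495 0.143 ]
210 249.28695652173917 [0.5017 0.1502 0.143 ]
211 248.91000000000003 [0.4986 0.1515 0.143 ]
212 248.85333333333332 [0.4955 0.1517 0.143 ]
213 248.94736842105263 [0.4924 0.1514 0.143 ]
214 253.0 [0.4889 0.1389 0.143 ]
```

View pics/z4.png

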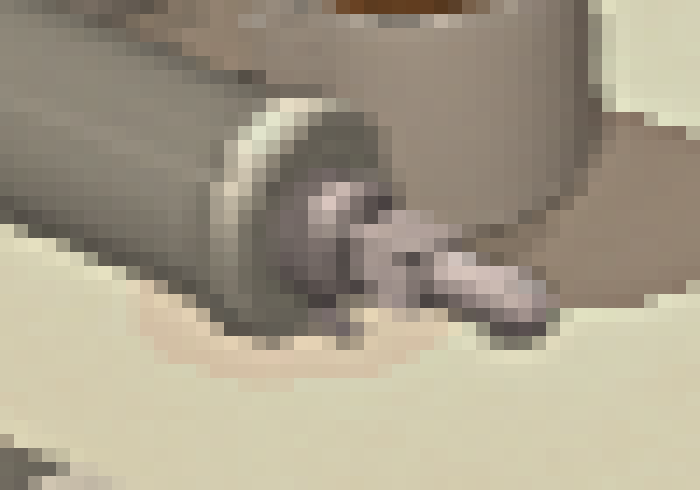

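View pics/z5.png

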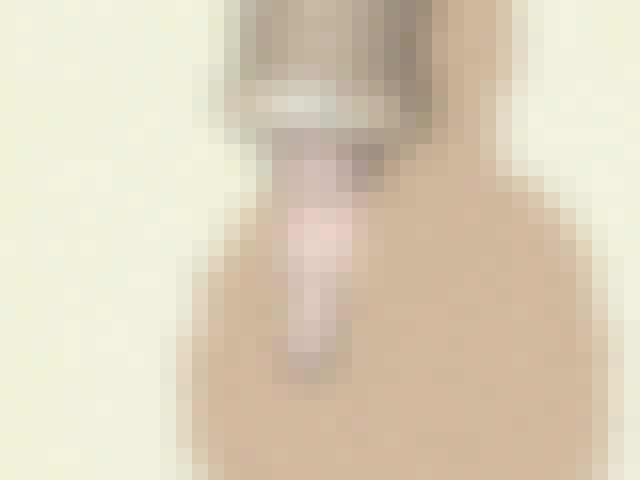

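```bash
python3 - <<'E'
from h import *
np.set_printoptions(precision=4,suppress=True)
print("tip",plane("side",[[296.8,227.3]],.14),"flange top edge",plane("top",[[249,200.3]],.161),"pintip top",plane("top",[[249,214.6]],.142))
for n in("side","top"):
    P=np.load(f"pics/{n}P.npy").reshape(-1,3);P=P[~np.isnan(P).any(1)]
    m=(P[:,0]>.36)&(P[:,0]<.62)&(P[:,1]>-.27)&(P[:,1]<-.12)&(P[:,2]>.03)&(P[:,2]<.1);Q=P[m]
    print(n,len(Q))
    for a in np.arange(.38,.6,.008):
        k=Q[(Q[:,0]>=a)&(Q[:,0]<a+.008)]
        if len(k):print(round(a,3),len(k),k.mean(0),k[:,1].min(),k[:,1].max(),k[:,2].max())
a=cv2.imread("pics/side0.png")
cv2.imwrite("pics/z6.png",cv2.resize(a[172:222,328:402],None,fx=10,fy=10,interpolation=cv2.INTER_NEAREST))
b=cv2.imread("pics/top0.png")
cv2.imwrite("pics/z7.png",cv2.resize(np.clip(b[180:245,340:392]*1.5,0,255).astype(np.uint8),None,fx=9,fy=9,interpolation=cv2.INTER_NEAREST))
E
```

```text
tip [[0.4798 0.1528 0.14  ]] flange top edge [[0.5309 0.1484 0.161 ]] pintip top [[0.4874 0.1515 0.142 ]]
side 394
0.412 7 [ 0.4194 -0.2242  0.0452] -0.2299000129157195 -0.22160442377286582 0.05544783046912216
0.42 82 [ 0.4243 -0.2259  0.0552] -0.2556944273956152 -0.20658611168607843 0.07817642742404685
0.428 41 [ 0.431  -0.2182  0.0625] -0.24716351206449483 -0.20509656308107793 0.07969161696854943
0.436 2 [ 0.4397 -0.2243  0.0545] -0.2250103517515173 -0.22358027607869557 0.05570782553217524
0.468 37 [ 0.474  -0.22    0.0487] -0.24382760702204886 -0.20314569035028873 0.07130227855331106
0.476 59 [ 0.4795 -0.2208  0.0529] -0.24655594356428767 -0.20322644929773725 0.07070030992977139
0.484 14 [ 0.4862 -0.2183  0.06  ] -0.2363166174035285 -0.20808930914426582 0.06990247164337138
0.492 3 [ 0.4926 -0.2216  0.0453] -0.226175829027925 -0.21852561934223336 0.054615906907220846
0.516 11 [ 0.5208 -0.2169  0.0411] -0.23500764256933215 -0.20560765677620685 0.056706860122163416
0.524 59 [ 0.5275 -0.2172  0.0485] -0.236149952776876 -0.1999872483127496 0.06518371932772715
0.532 36 [ 0.536  -0.2088 
[... 1200 characters left out ...]
504642576 0.06214276502552618
0.516 5 [ 0.5223 -0.2255  0.0408] -0.2322147451197762 -0.21893617846019683 0.045839727961680676
0.524 20 [ 0.5297 -0.2208  0.06  ] -0.24081711652974397 -0.20521403205000938 0.06930349520742696
0.532 26 [ 0.5361 -0.2209  0.0595] -0.2415117527695833 -0.2024809649919854 0.07113711835696956
0.54 35 [ 0.5441 -0.2216  0.0604] -0.24188183272421993 -0.20277501101749598 0.06924405300456238
0.548 25 [ 0.5518 -0.2208  0.0606] -0.24187081370358388 -0.2023433216910431 0.06973916510610367
0.556 7 [ 0.5592 -0.2235  0.0401] -0.23851821829773145 -0.20429015585146287 0.0552939480697332
0.564 1 [ 0.567  -0.2044  0.0327] -0.20439905244297568 -0.20439905244297568 0.03266248523093229
```

View pics/z6.png

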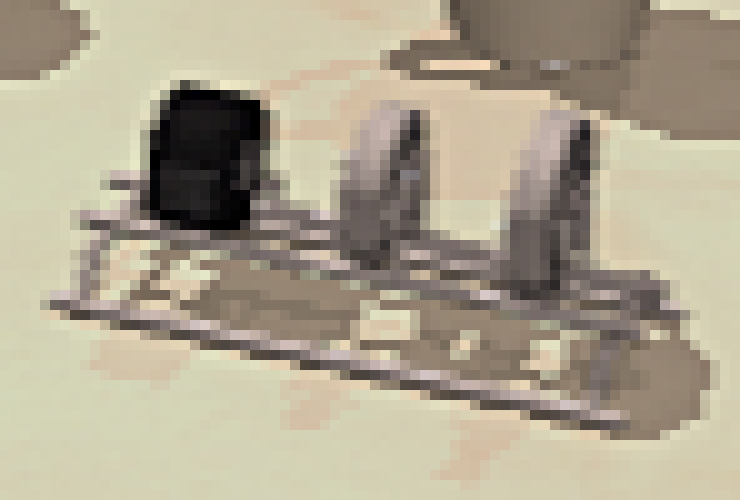

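View pics/z7.png

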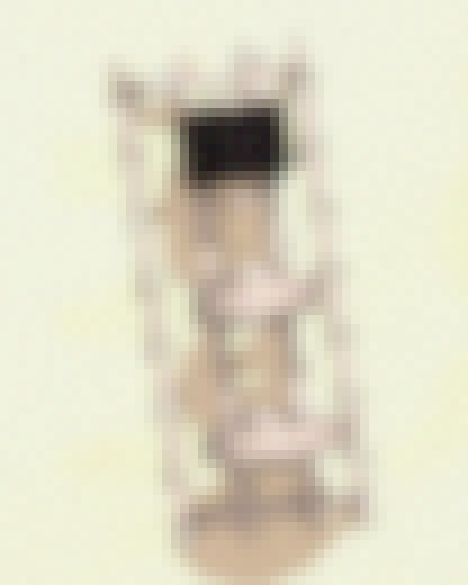

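```bash
python3 - <<'E'
from h import *
np.set_printoptions(precision=4,suppress=True)
for u,v,z in((371.1,228.2,.078),(369,212.1,.07),(365.7,196,.064)):print(plane("top",[[u,v]],z))
A=plane("top",[[353.9,190.2],[361.1,237.8],[373,188],[379.8,236.1]],.025);print(A,A.mean(0),A[0]-A[1],A[2]-A[3])
# side edges of discs (top row centroid) from pixel: disc side view
for n,(u,v),z in(("runner",(328+55.0,172+11),.080),("fixed",(328+38.8,172+10.5),.0718),):print(n,plane("side",[(u,v)],z))
# flat facing side cam
P=np.load("pics/sideP.npy")
for u,v in((380,195),(364,194),(348,192),(350,190)):print(P[v-1:v+2,u-1:u+2].reshape(-1,3).mean(0))
E
```

```text
[[ 0.4347 -0.2352  0.078 ]]
[[ 0.4874 -0.2311  0.07  ]]
[[ 0.5408 -0.2228  0.064 ]]
[[ 0.564  -0.1878  0.025 ]
 [ 0.4038 -0.2066  0.025 ]
 [ 0.5697 -0.2525  0.025 ]
 [ 0.4076 -0.2695  0.025 ]] [ 0.4863 -0.2291  0.025 ] [0.1602 0.0188 0.    ] [0.1621 0.017  0.    ]
runner [[ 0.4304 -0.2362  0.08  ]]
fixed [[ 0.4796 -0.23    0.0718]]
[ 0.4265 -0.2083  0.0542]
[ 0.4773 -0.2076  0.0438]
[ 0.5291 -0.2042  0.0382]
[ 0.5254 -0.2103  0.0432]
```

```bash
cat > m.py <<'E'
import numpy as np,json,os,sys
from scipy.spatial.transform import Rotation as Ro
F="cmd.json"
def down(psi,lean=0,pitch=0):
    """tool down, tool y at yaw psi deg; lean about tool z(deg), """
    p=np.radians(psi);c,s=np.cos(p),np.sin(p)
    R=np.array([[0,-s,c],[0,c,s],[-1,0,0]],float)
    return R@Ro.from_euler("z",lean,degrees=True).as_matrix()
def load():
    j=json.load(open(F));return np.array(j["p"]),np.array(j["R"])
def save(p,R):json.dump({"p":list(map(float,p)),"R":np.array(R).tolist()},open(F,"w"))
def row(pt,Rt):
    p,R=load();return np.r_[(R.T@(np.array(pt)-p))*100,Ro.from_matrix(R.T@Rt).as_rotvec(degrees=True)/10]
def apply(w):
    p,R=load();w=np.array(w,float);save(p+R@w[:3]/100,R@Ro.from_rotvec(w[3:]*10,degrees=True).as_matrix())
E
python3 - <<'E'
from m import *
from h import *
np.set_printoptions(precision=3,suppress=True)
save([.26,-.568,.223],down(24.61))
s=[r.sense() for _ in range(3)];print([x["tcp_pos"] for x in s])
print(row([.483,-.229,.15],down(6.3)))
for n in["top"]:
    P=np.load(f"pics/{n}P.npy").reshape(-1,3);
    for a,b in(((.4,-.4),(.6,-.28)),((.4,.18),(.6,.32)),((.5,-.1),(.7,.1))):
        Q=P[(P[:,0]>a[0])&(P[:,0]<b[0])&(P[:,1]>a[1])&(P[:,1]<b[1])&(P[:,2]>.04)&(P[:,2]<.12)];print(Q.min(0),Q.max(0))
E
```

```text
[array([ 0.26 , -0.568,  0.222]), array([ 0.26 , -0.568,  0.222]), array([ 0.26 , -0.568,  0.222])]
[ 7.3   21.534 34.392  1.831  0.     0.   ]
[ 0.485 -0.4    0.044] [ 0.586 -0.384  0.109]
[0.466 0.29  0.04 ] [0.537 0.32  0.106]
[ 0.618 -0.089  0.043] [ 0.685 -0.019  0.091]
```

Request:
play_rows --plan '[[[0, 5, 8.5, 0.5, 0, 0], [0, 9, 14.5, 0.9, 0, 0], [0, 13, 21, 1.3, 0, 0], [0, 17, 27, 1.6, 0, 0], [1, 20, 32, 1.83, 0, 0]]]' --hand 1

```text
time_s: 0.72
tcp_pos: [0.433, -0.3056, 0.2178]
ee_rot: [[0.001, -0.109, 0.994], [-0.0, 0.994, 0.109], [-1.0, -0.0, 0.001]]
wrist_force: [-0.2, 0.2, -0.2]
gripper_width: 0.998
```

Request:
play_rows --plan '[[[0, 0, 0, 0, 0, 0]]]'

```text
time_s: 0.85
tcp_pos: [0.4338, -0.304, 0.2171]
ee_rot: [[-0.001, -0.116, 0.993], [0.001, 0.993, 0.116], [-1.0, 0.001, -0.001]]
wrist_force: [-0.1, -0.4, 0.8]
gripper_width: 1.0
```

```bash
python3 - <<'E'
from m import *
from h import *
np.set_printoptions(precision=4,suppress=True)
S=[r.sense() for _ in range(5)];print(S[0]["tcp_pos"],S[4]["tcp_pos"])
save(S[0]["tcp_pos"],down(6.3))
print(row([.483,-.229,.15],down(6.3)))
E
```

```text
[ 0.4338 -0.304   0.2171] [ 0.4338 -0.304   0.2171]
[6.7085 6.9188 5.7133 0.     0.     0.    ]
```

Request:
play_rows --plan '[[[2.5, 3.5, 3, 0, 0, 0], [5, 6.9, 5.7, 0, 0, 0], [6.7, 6.9, 5.7, 0, 0, 0], [6.7, 6.9, 5.7, 0, 0, 0]]]'

```text
time_s: 1.35
tcp_pos: [0.48, -0.2326, 0.1491]
ee_rot: [[-0.004, -0.11, 0.994], [0.001, 0.994, 0.11], [-1.0, 0.001, -0.004]]
wrist_force: [0.3, -0.0, 0.5]
gripper_width: 1.001
```

```bash
python3 - <<'E'
from m import *
from h import *
np.set_printoptions(precision=4,suppress=True)
apply([6.7,6.9,5.7,0,0,0]);print(load()[0])
for n in("side","top"):
    p,d=r.capture(n);cv2.imwrite(f"pics/{n}1.png",p);np.save(f"pics/{n}1.npy",d)
    if n=="side":q=p[130:220,310:430]
    else:q=np.clip(p[160:250,310:430]*1.5,0,255).astype(np.uint8)
    cv2.imwrite(f"pics/{n}1z.png",cv2.resize(q,None,fx=6,fy=6,interpolation=cv2.INTER_CUBIC))
s=r.sense();print(s["tcp_pos"],s["ee_rot"],s["time_s"])
E
```

```text
[ 0.4829 -0.2292  0.1501]
[ 0.4812 -0.2334  0.151 ] [[ 0.0002 -0.1093  0.994 ]
 [-0.0004  0.994   0.1093]
 [-1.     -0.0005  0.0001]] 1.45
```

View pics/side1z.png

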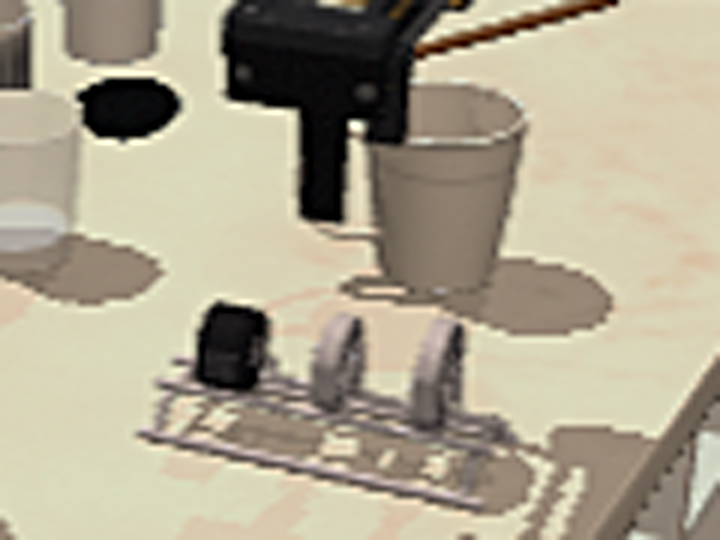

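View pics/top1z.png

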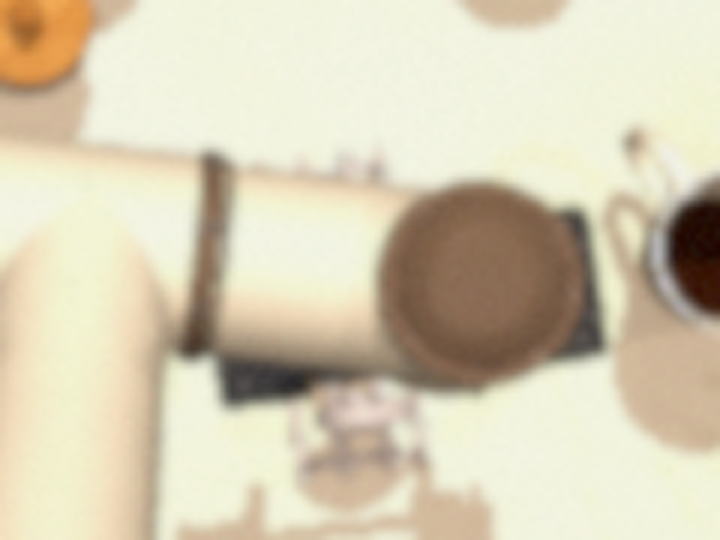

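Request:
play_rows --plan '[[[0, 0, 0, 0, 0, 0], [0, 0, 0, 0, 0, 0]]]'

```text
time_s: 1.7
tcp_pos: [0.4814, -0.233, 0.1514]
ee_rot: [[0.001, -0.109, 0.994], [-0.0, 0.994, 0.109], [-1.0, -0.0, 0.001]]
wrist_force: [0.1, 0.4, 0.9]
gripper_width: 1.002
```

```bash
python3 - <<'E'
from m import *
from h import *
np.set_printoptions(precision=4,suppress=True)
s=r.sense();print(s["tcp_pos"],s["ee_rot"][:,1])
print(plane("side",[[360.2,166.2],[366.8,167.2],[363.5,166.7]],.151))
d=np.load("pics/side1.npy");P=cloud("side",d);p=cv2.imread("pics/side1.png").astype(int).sum(2)
for v in range(148,168,3):
    us=[u for u in range(355,372) if p[v,u]<110]
    if us:
        q=P[v,us];print(v,us[0],us[-1],p[v,us[0]-1],p[v,us[-1]+1],np.nanmedian(q,0),q[0],q[-1])
E
```

```text
[ 0.4814 -0.233   0.1514] [-0.1093  0.994  -0.0004]
[[ 0.4782 -0.1731  0.151 ]
 [ 0.4593 -0.1763  0.151 ]
 [ 0.4687 -0.1747  0.151 ]]
148 360 371 387 19 [ 0.4534 -0.1491  0.2213] [ 0.4686 -0.1456  0.2189] [ 0.4391 -0.1503  0.2233]
151 360 367 486 549 [ 0.4704 -0.1753  0.1981] [ 0.4818 -0.1758  0.1956] [ 0.4635 -0.1817  0.1972]
154 360 367 487 526 [ 0.4713 -0.1773  0.1878] [ 0.482 -0.177  0.186] [ 0.4649 -0.186   0.1862]
157 361 366 129 230 [ 0.4719 -0.179   0.1781] [ 0.4793 -0.1785  0.1769] [ 0.4658 -0.1822  0.1784]
160 361 366 115 221 [ 0.4722 -0.1812  0.1679] [ 0.4798 -0.1806  0.1667] [ 0.4667 -0.1853  0.1677]
163 360 366 483 369 [ 0.4708 -0.1795  0.1602] [ 0.482  -0.1794  0.1574] [ 0.4645 -0.1813  0.1607]
166 362 366 145 327 [ 0.469  -0.1831  0.1503] [ 0.4771 -0.1832  0.1476] [ 0.465  -0.1836  0.1503]
```

```bash
python3 - <<'E'
from m import *
np.set_printoptions(precision=3,suppress=True)
save([.4814,-.233,.1514],down(6.3))
print(row([.485,-.2295,.032],down(6.3)))
E
```

```text
[11.94   0.308  0.396  0.     0.     0.   ]
```

Request:
play_rows --plan '[[[4, 0.3, 0.4, 0, 0, 0], [8, 0.3, 0.4, 0, 0, 0], [11, 0.3, 0.4, 0, 0, 0], [11.9, 0.3, 0.4, 0, 0, 0], [11.9, 0.3, 0.4, 0, 0, 0]]]'

```text
time_s: 2.33
tcp_pos: [0.4852, -0.2293, 0.032]
ee_rot: [[0.0, -0.11, 0.994], [-0.0, 0.994, 0.11], [-1.0, -0.0, 0.0]]
wrist_force: [-0.2, -0.0, 0.6]
gripper_width: 1.001
```

```bash
python3 - <<'E'
from m import *
from h import *
apply([11.9,.3,.4,0,0,0])
p,d=r.capture("side");cv2.imwrite("pics/s2.png",cv2.resize(p[140:230,310:420],None,fx=7,fy=7,interpolation=cv2.INTER_CUBIC))
print(load()[0],r.sense()["tcp_pos"],r.sense()["wrist_force"])
E
```

```text
[ 0.48504664 -0.22957918  0.0324    ] [ 0.48581826 -0.2293853   0.032671  ] [0.7407497  0.98717684 0.74946572]
```

View pics/s2.png

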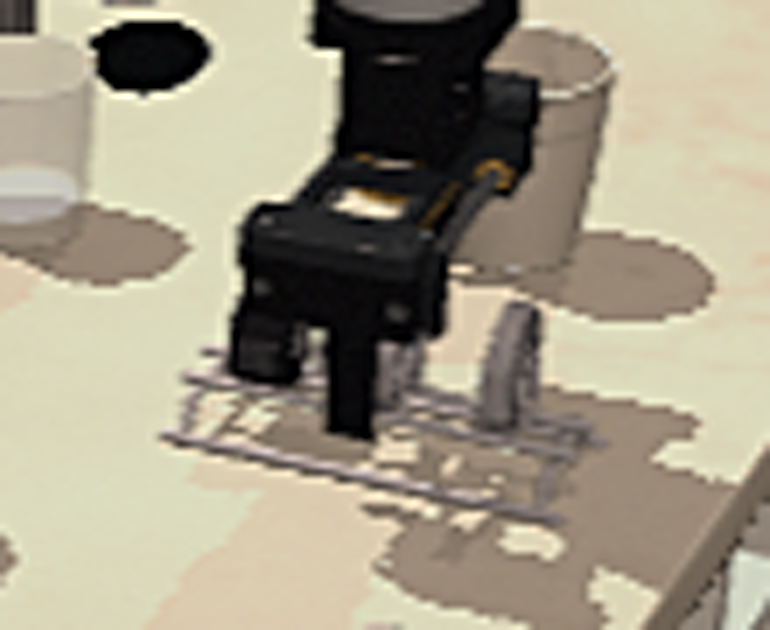

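Request:
play_rows --plan '[[[0, 0, 0, 0, 0, 0], [0, 0, 0, 0, 0, 0], [0, 0, 0, 0, 0, 0], [0, 0, 0, 0, 0, 0], [0, 0, 0, 0, 0, 0]]]' --hand 0

```text
time_s: 3.0
tcp_pos: [0.4851, -0.2292, 0.0318]
ee_rot: [[0.0, -0.11, 0.994], [-0.0, 0.994, 0.11], [-1.0, -0.0, 0.0]]
wrist_force: [1.2, -1.0, 1.1]
gripper_width: 0.526
```

Request:
play_rows --plan '[[[-1, 0, 0, 0, 0, 0], [-4, 0, 0, 0, 0, 0], [-8, 0, 0, 0, 0, 0], [-12, 0, 0, 0, 0, 0], [-12, 0, 0, 0, 0, 0]]]'

```text
time_s: 3.62
tcp_pos: [0.487, -0.2295, 0.1556]
ee_rot: [[0.008, -0.111, 0.994], [-0.002, 0.994, 0.111], [-1.0, -0.003, 0.008]]
wrist_force: [0.7, 0.6, -2.8]
gripper_width: 0.526
```

```bash
python3 - <<'E'
from m import *
from h import *
np.set_printoptions(precision=4,suppress=True)
apply([-12,0,0,0,0,0])
p,d=r.capture("side");cv2.imwrite("pics/s3.png",cv2.resize(p[110:210,310:420],None,fx=7,fy=6.0,interpolation=cv2.INTER_CUBIC))
s=r.sense();print(load()[0],s["tcp_pos"],s["wrist_force"],s["moment"],s["gripper_width"])
E
```

```text
[ 0.485  -0.2296  0.1524] [ 0.4854 -0.229   0.1532] [-0.7104  0.6252 -2.5286] [-0.0188  0.0132 -0.017 ] 0.5254234597115562
```

View pics/s3.png

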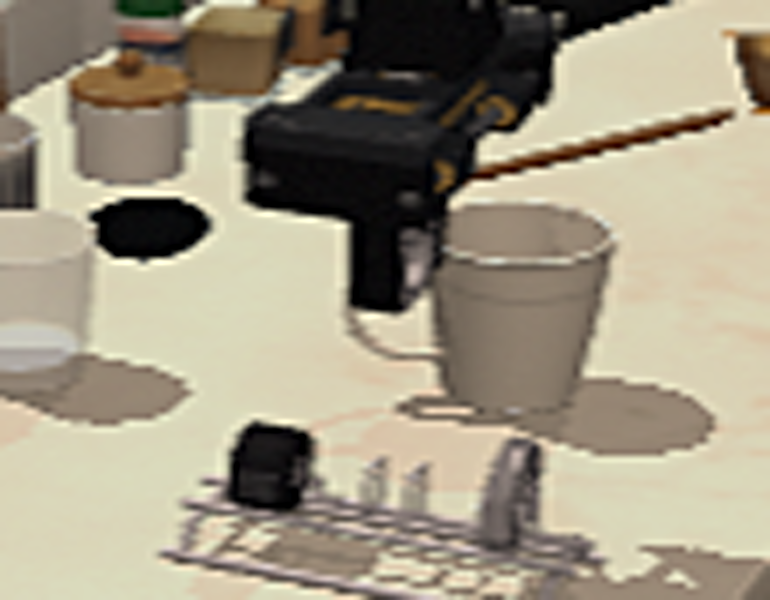

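```bash
cat > mill.py <<'E'
from m import *
S=np.array([.531,.148,.140]);PSI=-5.2
def mp(out,dy=0,dz=0,S=S):
    c,s=np.cos(np.radians(PSI)),np.sin(np.radians(PSI))
    return S+np.array([-out*c-dy*s,-out*s+dy*c,dz])
E
python3 - <<'E'
from mill import *
np.set_printoptions(precision=3,suppress=True)
print(mp(.07),row(mp(.07,0,.0124),down(-5.2)))
E
```

```text
[0.461 0.154 0.14 ] [-0.    38.421  1.851  1.15   0.     0.   ]
```

Request:
play_rows --plan '[[[0, 4, 0, 0.1, 0, 0], [0, 10, 0, 0.3, 0, 0], [0, 16, 0.6, 0.5, 0, 0], [0, 22, 1.2, 0.8, 0, 0], [0, 25, 1.5, 1.0, 0, 0]]]'

```text
time_s: 4.3
tcp_pos: [0.4709, 0.0233, 0.1504]
ee_rot: [[-0.003, 0.063, 0.998], [-0.001, 0.998, -0.063], [-1.0, -0.001, -0.003]]
wrist_force: [0.5, -0.5, -1.8]
gripper_width: 0.522
```

```bash
python3 - <<'E'
from mill import *
from h import r
np.set_printoptions(precision=3,suppress=True)
apply([0,25,1.5,1,0,0]);print(load()[0],r.sense()["tcp_pos"]);print(row(mp(.07,0,.0124),down(-5.2)))
E
```

```text
[0.473 0.021 0.152] [0.471 0.023 0.15 ]
[-0.    13.278 -1.984  0.15   0.     0.   ]
```

Request:
play_rows --plan '[[[0, 5, -0.7, 0.1, 0, 0], [0, 10, -1.5, 0.15, 0, 0], [0, 13.3, -2, 0.15, 0, 0], [0, 13.3, -2, 0.15, 0, 0], [0, 13.3, -2, 0.15, 0, 0]]]'

```text
time_s: 4.92
tcp_pos: [0.4599, 0.1543, 0.1505]
ee_rot: [[-0.003, 0.09, 0.996], [-0.002, 0.996, -0.09], [-1.0, -0.002, -0.002]]
wrist_force: [-0.7, -0.1, -0.8]
gripper_width: 0.523
```

```bash
python3 - <<'E'
from mill import *
from h import *
np.set_printoptions(precision=4,suppress=True)
apply([0,13.3,-2,.15,0,0])
for n in("side","top"):
    p,d=r.capture(n);np.save(f"pics/{n}4.npy",d);cv2.imwrite(f"pics/{n}4.png",p)
    q=p[170:260,230:340] if n=="side" else np.clip(p[170:240,210:290]*1.5,0,255).astype(np.uint8)
    cv2.imwrite(f"pics/{n}4z.png",cv2.resize(q,None,fx=7,fy=6.5,interpolation=cv2.INTER_CUBIC))
s=r.sense();print(load()[0],s["tcp_pos"],s["ee_rot"],s["wrist_force"])
E
```

```text
[0.4611 0.1546 0.1524] [0.4604 0.1539 0.151 ] [[-0.0015  0.0915  0.9958]
 [-0.001   0.9958 -0.0915]
 [-1.     -0.0011 -0.0014]] [-0.3236 -0.4471  0.1444]
```

View pics/side4z.png

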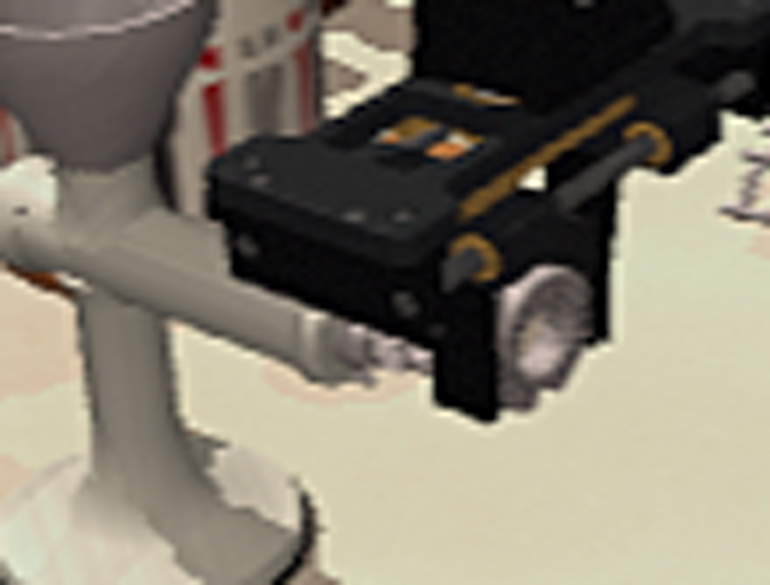

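View pics/top4z.png

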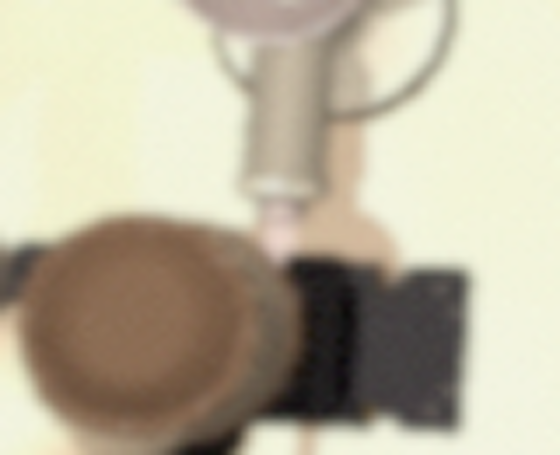

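```bash
python3 - <<'E'
from mill import *
from h import *
np.set_printoptions(precision=4,suppress=True)
P=cloud("side",np.load("pics/side4.npy"))
x=np.array([.9959,-.0906,0]);y=np.array([.0906,.9959,0])
S0=np.array([.5275,.148,.14])
Q=P[208:236,298:320].reshape(-1,3);D=Q-S0
c=np.c_[D@x,D@y,D[:,2],];img=cv2.imread("pics/side4.png")[208:236,298:320].reshape(-1,3).sum(1)
m=(abs(c[:,1])<.035)&(abs(c[:,2])<.035)&(img>200);c=c[m]
print(len(c),np.percentile(c,[2,10,25,50,75,90,98],axis=0))
for zz in np.arange(-.028,.028,.008):
    k=c[abs(c[:,2]-zz)<.004]
    if len(k):print(round(zz,3),len(k),np.median(k,0),k[:,1].min(),k[:,1].max())
E
```

```text
132 [[-0.0811 -0.0323  0.0026]
 [-0.0794 -0.0192  0.007 ]
 [-0.0788 -0.0135  0.0115]
 [-0.0779 -0.0073  0.0156]
 [-0.075   0.0108  0.0237]
 [-0.071   0.0183  0.0295]
 [-0.0683  0.0238  0.0334]]
0.004 15 [-0.0779 -0.0059  0.0054] -0.01553323956785934 0.014496587178487697
0.012 55 [-0.0778 -0.0027  0.0127] -0.03309401650692258 0.029041849426917826
0.02 30 [-0.0772 -0.0129  0.0191] -0.03309036049163258 0.021486501257637947
```

Request:
play_rows --plan '[[[2.55, 0, 0, 0, 0, 0], [2.55, 0, 0, 0, 0, 0], [2.55, 0, 0, 0, 0, 0]]]'

```text
time_s: 5.4
tcp_pos: [0.4613, 0.1547, 0.1267]
ee_rot: [[0.001, 0.091, 0.996], [0.0, 0.996, -0.091], [-1.0, 0.0, 0.001]]
wrist_force: [0.1, 0.1, -1.4]
gripper_width: 0.525
```

Request:
play_rows --plan '[[[0, 0, 1.5, 0, 0, 0], [0, 0, 3, 0, 0, 0], [0, 0, 4.5, 0, 0, 0], [0, 0, 4.5, 0, 0, 0]]]'

```text
time_s: 5.9
tcp_pos: [0.507, 0.1509, 0.1259]
ee_rot: [[0.0, 0.091, 0.996], [-0.0, 0.996, -0.091], [-1.0, 0.0, 0.0]]
wrist_force: [-0.8, -0.6, -1.5]
gripper_width: 0.524
```

```bash
python3 - <<'E'
from mill import *
from h import *
np.set_printoptions(precision=4,suppress=True)
apply([2.55,0,0,0,0,0]);apply([0,0,4.5,0,0,0])
for n in("side",):
    p,d=r.capture(n)
    q=p[170:260,230:340]
    cv2.imwrite(f"pics/{n}5z.png",cv2.resize(q,None,fx=7,fy=6.5,interpolation=cv2.INTER_CUBIC))
s=r.sense();print(load()[0],s["tcp_pos"],s["ee_rot"],s["wrist_force"])
E
```

```text
[0.506  0.1505 0.1269] [0.506  0.1508 0.1258] [[-0.0008  0.0913  0.9958]
 [-0.0003  0.9958 -0.0913]
 [-1.     -0.0003 -0.0008]] [ 0.5007 -0.7537 -1.8927]
```

View pics/side5z.png

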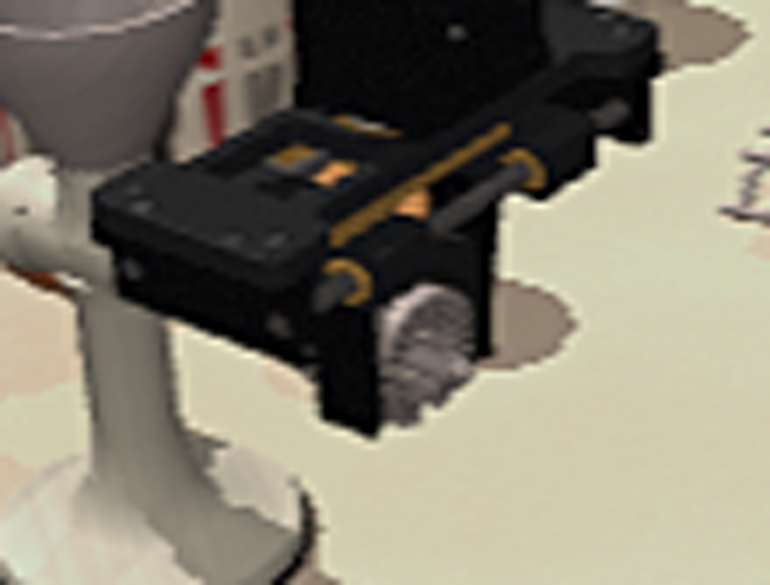

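Request:
play_rows --plan '[[[0, 0, 0.3, 0, 0, 0], [0, 0, 0.6, 0, 0, 0], [0, 0, 0.6, 0, 0, 0]]]'

```text
time_s: 6.32
tcp_pos: [0.5117, 0.1505, 0.1263]
ee_rot: [[0.0, 0.09, 0.996], [0.0, 0.996, -0.09], [-1.0, 0.0, 0.0]]
wrist_force: [-0.4, 0.2, -1.3]
gripper_width: 0.524
```

Request:
play_rows --plan '[[[0, 0, 0.2, 0, 0, 0], [0, 0, 0.2, 0, 0, 0]]]'

```text
time_s: 6.58
tcp_pos: [0.5137, 0.1503, 0.1262]
ee_rot: [[0.0, 0.09, 0.996], [0.0, 0.996, -0.09], [-1.0, 0.0, 0.0]]
wrist_force: [0.7, 0.1, -2.0]
gripper_width: 0.523
```

Request:
play_rows --plan '[[[0, 0, 0.2, 0, 0, 0], [0, 0, 0.2, 0, 0, 0]]]'

```text
time_s: 6.82
tcp_pos: [0.5158, 0.1501, 0.1262]
ee_rot: [[0.0, 0.09, 0.996], [0.0, 0.996, -0.09], [-1.0, 0.0, 0.0]]
wrist_force: [0.2, -0.3, -1.2]
gripper_width: 0.526
```

Request:
play_rows --plan '[[[0, 0, 0.15, 0, 0, 0], [0, 0, 0.15, 0, 0, 0]]]'

```text
time_s: 7.08
tcp_pos: [0.5172, 0.15, 0.1262]
ee_rot: [[0.0, 0.09, 0.996], [0.0, 0.996, -0.09], [-1.0, 0.0, 0.0]]
wrist_force: [-0.2, 0.4, -0.8]
gripper_width: 0.522
```

Request:
play_rows --plan '[[[0, 0, 0.15, 0, 0, 0], [0, 0, 0.15, 0, 0, 0]]]'

```text
time_s: 7.32
tcp_pos: [0.5187, 0.1498, 0.1261]
ee_rot: [[-0.0, 0.09, 0.996], [-0.0, 0.996, -0.09], [-1.0, -0.0, -0.0]]
wrist_force: [-0.3, 0.1, -1.1]
gripper_width: 0.527
```

Request:
play_rows --plan '[[[0, 0, 0.15, 0, 0, 0], [0, 0, 0.15, 0, 0, 0]]]'

```text
time_s: 7.58
tcp_pos: [0.5201, 0.1497, 0.1261]
ee_rot: [[-0.0, 0.09, 0.996], [-0.0, 0.996, -0.09], [-1.0, -0.0, -0.0]]
wrist_force: [1.2, 0.1, -0.9]
gripper_width: 0.525
```

Request:
play_rows --plan '[[[0, 0, 0.15, 0, 0, 0], [0, 0, 0.15, 0, 0, 0]]]'

```text
time_s: 7.82
tcp_pos: [0.5216, 0.1495, 0.1261]
ee_rot: [[-0.0, 0.09, 0.996], [-0.0, 0.996, -0.09], [-1.0, -0.0, -0.0]]
wrist_force: [0.7, -0.8, -2.0]
gripper_width: 0.525
```

Request:
play_rows --plan '[[[0, 0, 0.15, 0, 0, 0], [0, 0, 0.15, 0, 0, 0]]]'

```text
time_s: 8.07
tcp_pos: [0.5231, 0.1494, 0.1261]
ee_rot: [[-0.0, 0.09, 0.996], [-0.0, 0.996, -0.09], [-1.0, -0.0, -0.0]]
wrist_force: [0.4, 0.5, -2.2]
gripper_width: 0.519
```

Request:
play_rows --plan '[[[0, 0, 0.15, 0, 0, 0], [0, 0, 0.15, 0, 0, 0]]]'

```text
time_s: 8.32
tcp_pos: [0.5246, 0.1493, 0.1261]
ee_rot: [[-0.0, 0.09, 0.996], [-0.0, 0.996, -0.09], [-1.0, -0.0, -0.0]]
wrist_force: [0.6, 0.0, -2.4]
gripper_width: 0.524
```

Request:
play_rows --plan '[[[0, 0, 0.15, 0, 0, 0], [0, 0, 0.15, 0, 0, 0]]]'

```text
time_s: 8.57
tcp_pos: [0.5261, 0.1491, 0.1261]
ee_rot: [[-0.0, 0.09, 0.996], [-0.0, 0.996, -0.09], [-1.0, -0.0, -0.0]]
wrist_force: [-0.8, -0.7, -2.0]
gripper_width: 0.521
```

Request:
play_rows --plan '[[[0, 0, 0.1, 0, 0, 0], [0, 0, 0.1, 0, 0, 0]]]'

```text
time_s: 8.82
tcp_pos: [0.5265, 0.149, 0.126]
ee_rot: [[-0.001, 0.09, 0.996], [-0.0, 0.996, -0.09], [-1.0, -0.0, -0.001]]
wrist_force: [-3.2, 0.5, -1.1]
gripper_width: 0.523
```

Request:
play_rows --plan '[[[0, 0, 0.1, 0, 0, 0], [0, 0, 0.1, 0, 0, 0]]]'

```text
time_s: 9.07
tcp_pos: [0.5265, 0.149, 0.126]
ee_rot: [[-0.003, 0.09, 0.996], [-0.0, 0.996, -0.09], [-1.0, -0.001, -0.003]]
wrist_force: [-5.6, 3.7, 0.5]
gripper_width: 0.521
```

```bash
python3 - <<'E'
from mill import *
from h import *
np.set_printoptions(precision=4,suppress=True)
s=r.sense();save(s["tcp_pos"]+np.array([.001,0,.0009]),down(-5.2));
for n in("side",):
    p,d=r.capture(n);P=cloud(n,d)
    q=p[170:260,230:340]
    cv2.imwrite(f"pics/{n}6z.png",cv2.resize(q,None,fx=7,fy=6.5,interpolation=cv2.INTER_CUBIC))
x=np.array([.9959,-.0906,0]);y=np.array([.0906,.9959,0]);S0=np.array([.5275,.148,.14])
Q=P[200:240,265:310].reshape(-1,3);D=Q-S0
c=np.c_[D@x,D@y,D[:,2]];img=p[200:240,265:310].reshape(-1,3).astype(int).sum(1)
m=(abs(c[:,1])<.035)&(abs(c[:,2])<.035)&(img>200);c=c[m];print(len(c),np.percentile(c,[2,10,25,50,75,90,98],axis=0))
s=r.sense();print(s["tcp_pos"],s["wrist_force"])
E
```

```text
277 [[-0.0459 -0.0319 -0.0208]
 [-0.034  -0.0132 -0.0122]
 [-0.0165 -0.0044 -0.0017]
 [-0.012   0.0032  0.0039]
 [-0.0105  0.0095  0.0156]
 [-0.0087  0.0177  0.0226]
 [-0.0024  0.0252  0.0256]]
[0.5265 0.149  0.126 ] [-6.7576  1.3438  0.7694]
```

View pics/side6z.png

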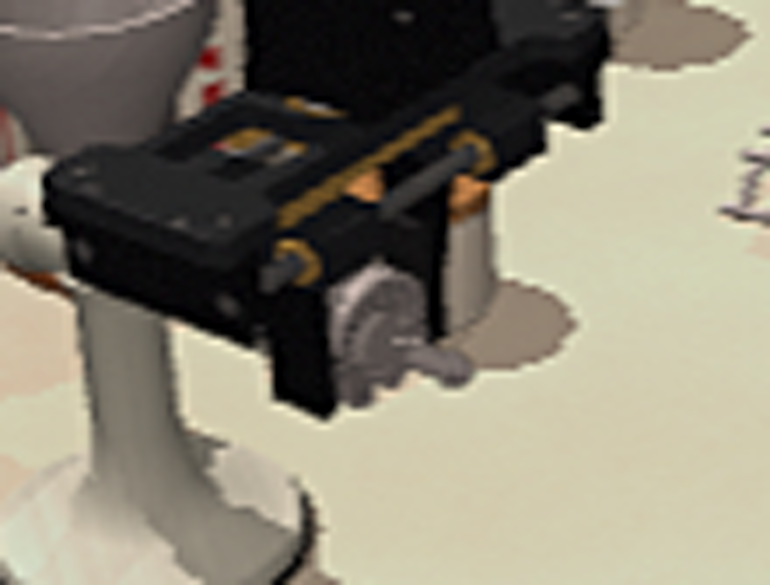

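Request:
play_rows --plan '[[[0, 0, 0, 0, 0, 0], [0, 0, 0, 0, 0, 0], [0, 0, 0, 0, 0, 0], [0, 0, -0.1, 0, 0, 0]]]' --hand 1

```text
time_s: 9.62
tcp_pos: [0.5274, 0.1491, 0.1263]
ee_rot: [[0.001, 0.09, 0.996], [0.0, 0.996, -0.09], [-1.0, 0.0, 0.001]]
wrist_force: [-1.0, 0.6, 0.4]
gripper_width: 0.893
```

Request:
play_rows --plan '[[[-1, 0, 0, 0, 0, 0], [-4, 0, 0, 0, 0, 0], [-7, -2, -2, 0, 0, 0], [-8, -8, -4, 0, 0, 0], [-8, -12, -6, 0, 0, 0]]]'

```text
time_s: 10.25
tcp_pos: [0.4563, 0.0338, 0.208]
ee_rot: [[0.003, 0.09, 0.996], [0.001, 0.996, -0.09], [-1.0, 0.001, 0.003]]
wrist_force: [0.3, -0.3, 0.9]
gripper_width: 1.0
```

```bash
python3 - <<'E'
from mill import *
from h import *
np.set_printoptions(precision=4,suppress=True)
apply([0,0,-.1,0,0,0]);apply([-8,-12,-6,0,0,0])
for n in("side","top"):
    p,d=r.capture(n);cv2.imwrite(f"pics/{n}7.png",p)
    q=p[190:250,250:330] if n=="side" else np.clip(p[185:225,225:275]*1.5,0,255).astype(np.uint8)
    f=9 if n=="side" else 14
    cv2.imwrite(f"pics/{n}7z.png",cv2.resize(q,None,fx=f,fy=f,interpolation=cv2.INTER_CUBIC))
s=r.sense();print(load()[0],s["tcp_pos"],s["wrist_force"],s["gripper_width"])
print(row([.4335,-.235,.13],down(6.3)))
E
```

```text
[0.4559 0.035  0.2069] [0.4541 0.0323 0.2073] [-0.8238  1.4856 -0.3137] 1.0005034009890268
[  7.6894 -27.0927   0.2178  -1.15     0.       0.    ]
```

View pics/side7z.png

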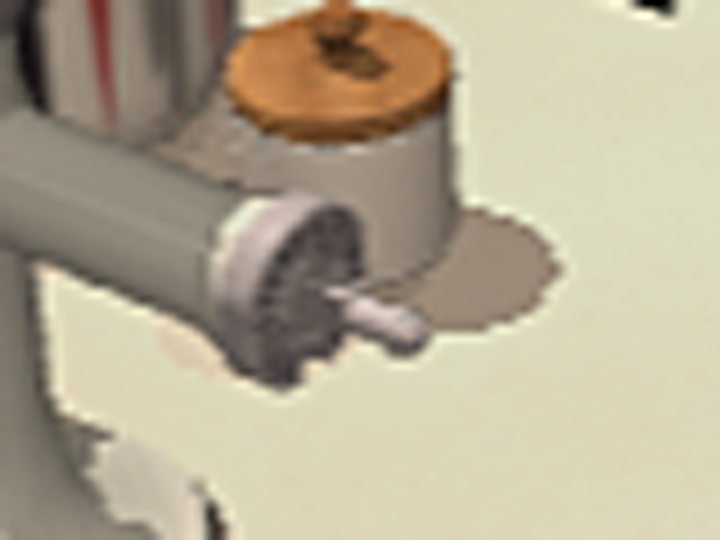

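View pics/top7z.png

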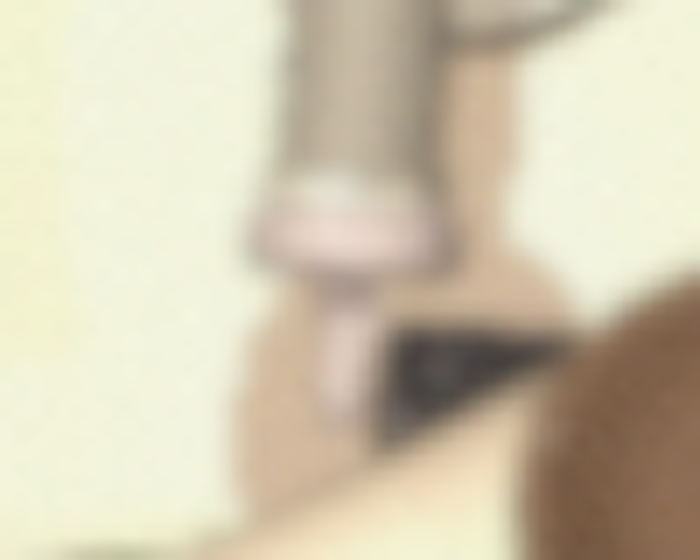

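```bash
python3 - <<'E'
import cv2,numpy as np
from h import proj
from mill import mp
a=cv2.imread("pics/side0.png")
q=a[212:236,272:302]
cv2.imwrite("pics/z8.png",cv2.resize(cv2.convertScaleAbs(q,alpha=1.4,beta=-60),None,fx=25,fy=25,interpolation=cv2.INTER_LANCZOS4))
import numpy as np
S0=np.array([.5272,.1478,.1385])
print(np.round([ (proj("side",mp(o,0,0,S=S0))[0]-[272,212])*25 for o in(0,.011,.0265,.0475)]))
E
```

```text
[[213. 225.]
 [306. 263.]
 [439. 317.]
 [624. 392.]]
```

View pics/z8.png

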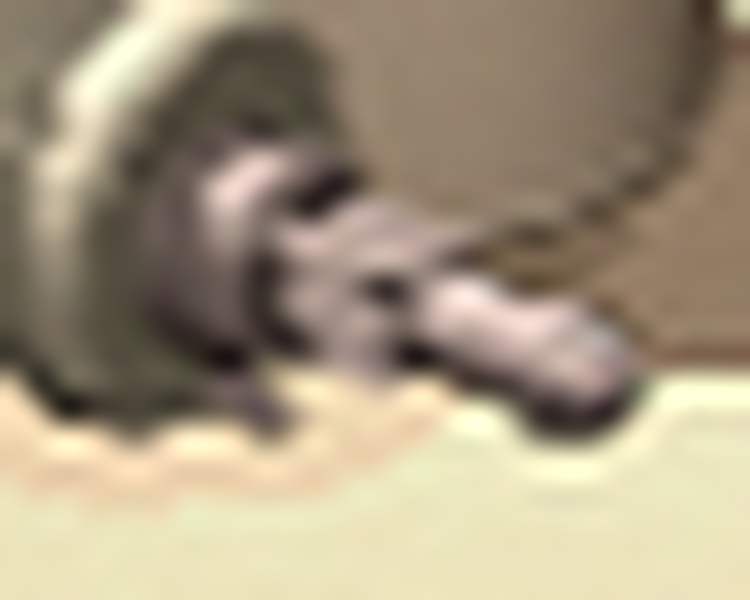

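Request:
play_rows --plan '[[[0, -5, 0, -0.2, 0, 0], [0.5, -10, 0, -0.4, 0, 0], [2, -15, 0, -0.7, 0, 0], [3, -20, 0, -1, 0, 0], [4, -24, 0.1, -1.15, 0, 0]]]'

```text
time_s: 10.98
tcp_pos: [0.4363, -0.2059, 0.1666]
ee_rot: [[0.001, -0.111, 0.994], [-0.001, 0.994, 0.111], [-1.0, -0.001, 0.001]]
wrist_force: [0.8, -0.7, -0.7]
gripper_width: 1.001
```

```bash
python3 - <<'E'
import numpy as np
from h import proj
from mill import mp
S0=np.array([.5272,.1478,.1385])
S0=S0+0
for th in range(0,360,15):
    o=.0245;rr=.0085;t=np.radians(th)
    a=(proj("side",mp(o,rr*np.cos(t),rr*np.sin(t),S=S0))[0]-[272,212])*25
    b=(proj("side",mp(.012,rr*np.cos(t),rr*np.sin(t),S=S0))[0]-[272,212])*25
    print(th,np.round(a),np.round(b))
from m import *
from h import r
s=r.sense();print(s["tcp_pos"])
E
```

```text
0 [362. 354.] [254. 310.]
15 [363. 332.] [255. 288.]
30 [368. 309.] [260. 265.]
45 [376. 286.] [268. 242.]
60 [388. 264.] [280. 220.]
75 [402. 245.] [294. 202.]
90 [417. 231.] [309. 188.]
105 [433. 223.] [325. 179.]
120 [448. 220.] [340. 177.]
135 [461. 223.] [353. 180.]
150 [471. 233.] [364. 190.]
165 [478. 247.] [371. 204.]
180 [481. 266.] [374. 223.]
195 [480. 288.] [373. 244.]
210 [475. 311.] [368. 267.]
225 [467. 334.] [360. 290.]
240 [456. 355.] [349. 312.]
255 [442. 374.] [335. 330.]
270 [427. 388.] [320. 344.]
285 [411. 397.] [304. 352.]
300 [396. 400.] [289. 355.]
315 [383. 396.] [276. 352.]
330 [373. 387.] [265. 343.]
345 [365. 373.] [258. 329.]
[ 0.43625033 -0.20585227  0.16658005]
```

```bash
python3 - <<'E'
import cv2
a=cv2.imread("pics/side0.png")
print(a[217:230,280:294].sum(2)//3)
print(a[217:230,280:294,2].astype(int)-a[217:230,280:294,1])
E
```

```text
[[101 106  95 105 108 108 132 136 135 134 134 134 131 129]
 [111 160 186 150 118 103 117 135 133 134 133 133 130 129]
 [167 201 161 114  82  67 104 134 132 132 132 132 130 129]
 [156 168 124 106  82 134 168 160 147 135 132 132 131 133]
 [136 142 120 155 174 169 164 164 163 159 143 120 102  91]
 [114 113  81 114 150 156 166 168 157 129 101 100 113 115]
 [107 100  76 117 152 148 114  80 119 168 197 170 114  99]
 [103 100  77 114 150 148 153 123 126 179 195 199 193 190]
 [ 80  88  80  70 109 145 147 119 102 138 150 164 184 189]
 [ 67  65 107 119 129 153 143 113  69  80 101 125 144 158]
 [107 111 122 176 208 195 178 165 187 171 105  90  90 115]
 [114 113 104 136 182 195 195 196 196 199 210 198 139  81]
 [206 187 138 155 196 192 191 191 190 197 205 210 189 133]]
[[10 11  9  7  7  8 12 14 13 13 13 12 13 13]
 [11 16 19 15 13  9 12 14 12 12 13 12 13 12]
 [15 20 17 12  9  8 10 14 14 14 14 14 13 13]
 [14 14 12 10  8 13 16 14 13 14 12 13 11 12]
 [13 12 10 15 18 17 16 16 17 16 14 12 11 11]
 [12 11  8 12 14 15 15 15 14 12 11 12 14 15]
 [10 10  7 12 15 15 11  8 11 15 14 10 12 12]
 [10 10  7 10 14 15 15 11 13 17 18 18 18 18]
 [ 9  9  9  7 11 14 14 12 10 14 14 17 18 17]
 [ 6  7  8  9 11 15 14 10  7  8 11 14 15 15]
 [ 9 12 10 14 17 18 17 14 16 16 11  7  9 11]
 [10 11 10 12 16 16 17 18 18 18  9  1  3  7]
 [19 17 12 14 18 17 18 20 19  9  1  2  4  3]]
```

```bash
python3 - <<'E'
from mill import *
from h import r
np.set_printoptions(precision=3,suppress=True)
apply([4,-24,.1,-1.15,0,0]);print(load()[0],r.sense()["tcp_pos"])
print(row([.4335,-.235,.037],down(6.3)))
E
```

```text
[ 0.435 -0.204  0.167] [ 0.436 -0.206  0.167]
[12.989 -3.054 -0.501 -0.     0.     0.   ]
```

Request:
play_rows --plan '[[[2, -1.5, -0.3, 0, 0, 0], [6, -3, -0.5, 0, 0, 0], [10, -3, -0.5, 0, 0, 0], [13, -3, -0.5, 0, 0, 0], [13, -3, -0.5, 0, 0, 0]]]'

```text
time_s: 11.6
tcp_pos: [0.4332, -0.2342, 0.0347]
ee_rot: [[-0.005, -0.11, 0.994], [0.001, 0.994, 0.11], [-1.0, 0.001, -0.004]]
wrist_force: [-0.1, 1.2, 0.7]
gripper_width: 0.998
```

Request:
play_rows --plan '[[[0, 0, 0, 0, 0, 0], [0, 0, 0, 0, 0, 0], [0, 0, 0, 0, 0, 0], [0, 0, 0, 0, 0, 0]]]' --hand 0

```text
time_s: 12.1
tcp_pos: [0.4345, -0.2345, 0.0368]
ee_rot: [[0.001, -0.11, 0.994], [-0.0, 0.994, 0.11], [-1.0, -0.0, 0.001]]
wrist_force: [-0.8, -1.5, -0.8]
gripper_width: 0.631
```

Request:
play_rows --plan '[[[0, 0, 0, 0, 0, 0], [-2, 0, 0, 0, 0, 0], [-6, 0, 0, 0, 0, 0], [-11, 0, 0, 0, 0, 0], [-12, 0, 0, 0, 0, 0]]]'

```text
time_s: 12.72
tcp_pos: [0.4358, -0.2348, 0.1591]
ee_rot: [[0.006, -0.11, 0.994], [-0.001, 0.994, 0.11], [-1.0, -0.002, 0.006]]
wrist_force: [0.6, 1.0, -2.4]
gripper_width: 0.622
```

Request:
play_rows --plan '[[[0, 4, 0, 0.1, 0, 0], [0, 10, 0, 0.3, 0, 0], [0, 16, 0, 0.5, 0, 0], [0, 22, 0, 0.8, 0, 0], [0, 25, 0, 1.0, 0, 0]]]'

```text
time_s: 13.35
tcp_pos: [0.405, 0.0159, 0.155]
ee_rot: [[-0.002, 0.063, 0.998], [-0.0, 0.998, -0.063], [-1.0, -0.0, -0.002]]
wrist_force: [0.0, -0.3, -2.2]
gripper_width: 0.615
```

```bash
python3 - <<'E'
from mill import *
from h import r
np.set_printoptions(precision=4,suppress=True)
apply([13,-3,-.5,0,0,0]);apply([-12,0,0,0,0,0]);apply([0,25,0,1,0,0]);s=r.sense();print(load()[0],s["tcp_pos"],s["wrist_force"],s["gripper_width"])
for L in(0,12,14):
  R=down(-5.2,L);print(L,R[:,0],R[:,1]);c=mp(.07)
  print(row(c-R[:,0]*-.0144*-1*-1,R), row(c+R[:,0]*.0144,R))
E
```

```text
[0.406  0.014  0.1569] [0.405  0.0159 0.155 ] [ 0.0497 -0.3405 -2.2371] 0.6145687441583593
0 [ 0.  0. -1.] [0.0906 0.9959 0.    ]
[ 3.1294 14.3589  4.6099  0.15    0.      0.    ] [ 3.1294 14.3589  4.6099  0.15    0.      0.    ]
12 [ 0.0188  0.2071 -0.9781] [0.0887 0.9741 0.2079]
[ 3.098  14.6582  4.6178  0.1495 -0.0157  1.1999] [ 3.098  14.6582  4.6178  0.1495 -0.0157  1.1999]
14 [ 0.0219  0.2409 -0.9703] [0.0879 0.9663 0.2419]
[ 3.0867 14.7072  4.619   0.1493 -0.0183  1.3999] [ 3.0867 14.7072  4.619   0.1493 -0.0183  1.3999]
```

Request:
play_rows --plan '[[[0, 6, 1.5, 0.1, 0, 0.3], [0, 11, 3, 0.15, 0, 0.6], [1.5, 14.7, 5, 0.15, 0, 1.2], [3, 14.7, 5, 0.15, 0, 1.3], [3, 14.7, 5, 0.15, 0, 1.3]]]'

```text
time_s: 13.98
tcp_pos: [0.4641, 0.1565, 0.1235]
ee_rot: [[0.012, 0.091, 0.996], [0.222, 0.971, -0.091], [-0.975, 0.222, -0.009]]
wrist_force: [0.7, -0.8, -1.1]
gripper_width: 0.613
```

```bash
python3 - <<'E'
from mill import *
from h import *
np.set_printoptions(precision=4,suppress=True)
apply([3,14.7,5,.15,0,1.3])
for n in("side","top"):
    p,d=r.capture(n)
    q=p[170:260,230:340] if n=="side" else np.clip(p[170:240,210:290]*1.5,0,255).astype(np.uint8)
    cv2.imwrite(f"pics/{n}8z.png",cv2.resize(q,None,fx=7,fy=6.5,interpolation=cv2.INTER_CUBIC))
s=r.sense();R=s["ee_rot"];print(load()[0],s["tcp_pos"],R[:,:2].T,s["wrist_force"],s["gripper_width"])
c=s["tcp_pos"]-R[:,0]*.0144;D=c-mp(0);x=np.array([.9959,-.0906,0]);y=np.array([.0906,.9959,0]);print("centre mill frame",D@x,D@y,D[2])
E
```

```text
[0.4654 0.1575 0.1269] [0.4654 0.157  0.1256] [[ 0.0159  0.223  -0.9747]
 [ 0.0889  0.9706  0.2235]] [-0.2325  0.9095 -1.3151] 0.6147762537369983
centre mill frame -0.06609898295210136 -0.00021325962537373407 -0.000387944346316782
```

View pics/side8z.png

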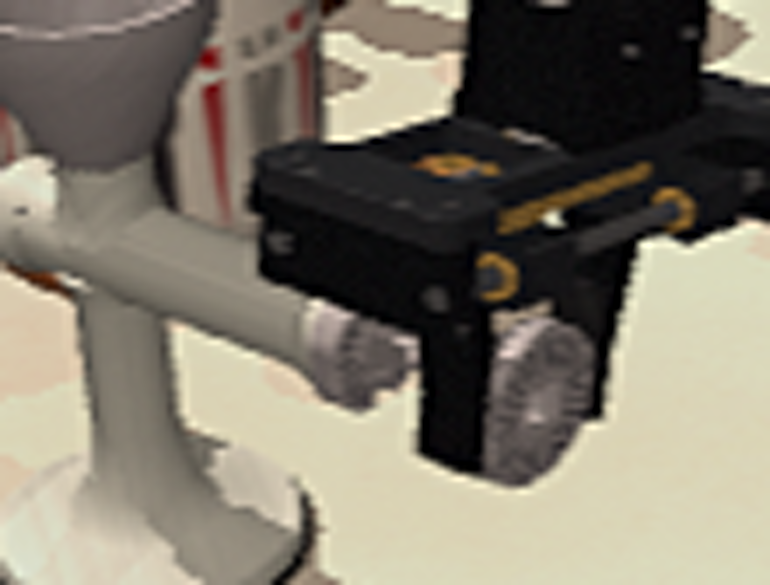

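View pics/top8z.png

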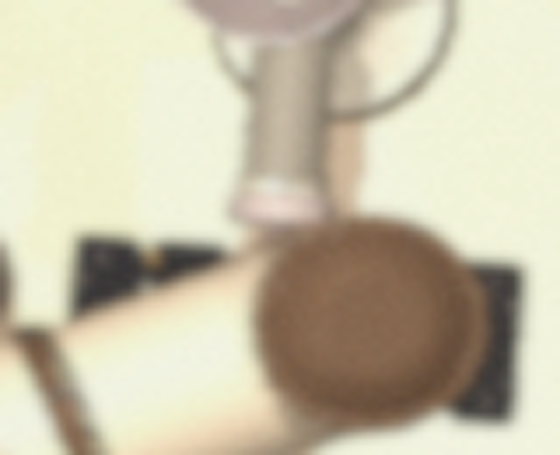

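Request:
play_rows --plan '[[[-0.03, 0.04, 0.6, 0, 0, 0], [-0.03, 0.04, 1.2, 0, 0, 0], [-0.03, 0.04, 1.4, 0, 0, 0], [-0.03, 0.04, 1.4, 0, 0, 0]]]'

```text
time_s: 14.58
tcp_pos: [0.4801, 0.1565, 0.1265]
ee_rot: [[0.017, 0.089, 0.996], [0.224, 0.97, -0.09], [-0.974, 0.225, -0.003]]
wrist_force: [0.7, 0.1, -2.1]
gripper_width: 0.615
```

Request:
play_rows --plan '[[[0, 0, 0.15, 0, 0, 0], [0, 0, 0.3, 0, 0, 0], [0, 0, 0.3, 0, 0, 0]]]'

```text
time_s: 14.95
tcp_pos: [0.483, 0.1563, 0.1265]
ee_rot: [[0.017, 0.088, 0.996], [0.224, 0.97, -0.09], [-0.974, 0.225, -0.003]]
wrist_force: [0.7, 0.4, -2.6]
gripper_width: 0.616
```

Request:
play_rows --plan '[[[0, 0, 0.15, 0, 0, 0], [0, 0, 0.3, 0, 0, 0], [0, 0, 0.3, 0, 0, 0]]]'

```text
time_s: 15.32
tcp_pos: [0.4861, 0.156, 0.1265]
ee_rot: [[0.017, 0.088, 0.996], [0.224, 0.97, -0.09], [-0.974, 0.225, -0.003]]
wrist_force: [0.2, 0.1, -2.6]
gripper_width: 0.612
```

Request:
play_rows --plan '[[[0, 0, 0.2, 0, 0, 0], [0, 0, 0.4, 0, 0, 0], [0, 0, 0.4, 0, 0, 0]]]'

```text
time_s: 15.7
tcp_pos: [0.49, 0.1556, 0.1263]
ee_rot: [[0.017, 0.088, 0.996], [0.224, 0.97, -0.09], [-0.974, 0.225, -0.003]]
wrist_force: [-0.1, 0.4, -2.6]
gripper_width: 0.616
```

Request:
play_rows --plan '[[[0, 0, 0.2, 0, 0, 0], [0, 0, 0.4, 0, 0, 0], [0, 0, 0.4, 0, 0, 0]]]'

```text
time_s: 16.08
tcp_pos: [0.4942, 0.1552, 0.1264]
ee_rot: [[0.018, 0.088, 0.996], [0.224, 0.97, -0.09], [-0.974, 0.225, -0.003]]
wrist_force: [0.3, -0.9, -3.4]
gripper_width: 0.617
```

Request:
play_rows --plan '[[[0, 0, 0.2, 0, 0, 0], [0, 0, 0.3, 0, 0, 0], [0, 0, 0.3, 0, 0, 0]]]'

```text
time_s: 16.45
tcp_pos: [0.497, 0.155, 0.1264]
ee_rot: [[0.017, 0.088, 0.996], [0.224, 0.97, -0.09], [-0.974, 0.225, -0.003]]
wrist_force: [0.4, 0.5, -2.9]
gripper_width: 0.613
```

Request:
play_rows --plan '[[[0, 0, 0.15, 0, 0, 0], [0, 0, 0.15, 0, 0, 0]]]'

```text
time_s: 16.7
tcp_pos: [0.4989, 0.1549, 0.1267]
ee_rot: [[0.019, 0.088, 0.996], [0.224, 0.97, -0.09], [-0.974, 0.225, -0.002]]
wrist_force: [0.4, 0.4, -2.8]
gripper_width: 0.612
```

Request:
play_rows --plan '[[[0, 0, 0.15, 0, 0, 0], [0, 0, 0.15, 0, 0, 0]]]'

```text
time_s: 16.95
tcp_pos: [0.5002, 0.1548, 0.1267]
ee_rot: [[0.018, 0.088, 0.996], [0.224, 0.97, -0.09], [-0.974, 0.225, -0.002]]
wrist_force: [0.4, 0.9, -2.5]
gripper_width: 0.62
```

Request:
play_rows --plan '[[[0, 0, 0.15, 0, 0, 0], [0, 0, 0.15, 0, 0, 0]]]'

```text
time_s: 17.2
tcp_pos: [0.5015, 0.1546, 0.1265]
ee_rot: [[0.018, 0.088, 0.996], [0.224, 0.97, -0.09], [-0.974, 0.225, -0.003]]
wrist_force: [-0.6, 0.3, -2.8]
gripper_width: 0.613
```

Request:
play_rows --plan '[[[0, 0, 0.1, 0, 0, 0], [0, 0, 0.1, 0, 0, 0]]]'

```text
time_s: 17.45
tcp_pos: [0.5024, 0.1545, 0.1264]
ee_rot: [[0.017, 0.088, 0.996], [0.224, 0.97, -0.09], [-0.974, 0.225, -0.003]]
wrist_force: [-0.4, 0.0, -1.9]
gripper_width: 0.618
```

Request:
play_rows --plan '[[[0, 0, 0.15, 0, 0, 0], [0, 0, 0.15, 0, 0, 0]]]'

```text
time_s: 17.7
tcp_pos: [0.504, 0.1544, 0.1264]
ee_rot: [[0.017, 0.088, 0.996], [0.224, 0.97, -0.09], [-0.974, 0.225, -0.003]]
wrist_force: [0.9, -0.1, -1.5]
gripper_width: 0.616
```

Request:
play_rows --plan '[[[0, 0, 0.15, 0, 0, 0], [0, 0, 0.15, 0, 0, 0]]]'

```text
time_s: 17.95
tcp_pos: [0.5055, 0.1542, 0.1264]
ee_rot: [[0.017, 0.088, 0.996], [0.224, 0.97, -0.09], [-0.974, 0.225, -0.003]]
wrist_force: [-0.5, 0.4, -0.9]
gripper_width: 0.618
```

Request:
play_rows --plan '[[[0, 0, 0.1, 0, 0, 0], [0, 0, 0.1, 0, 0, 0]]]'

```text
time_s: 18.2
tcp_pos: [0.5064, 0.1541, 0.1264]
ee_rot: [[0.017, 0.088, 0.996], [0.224, 0.97, -0.09], [-0.974, 0.225, -0.003]]
wrist_force: [0.0, 0.4, -2.3]
gripper_width: 0.615
```

Request:
play_rows --plan '[[[0, 0, 0.15, 0, 0, 0], [0, 0, 0.15, 0, 0, 0]]]'

```text
time_s: 18.45
tcp_pos: [0.5079, 0.154, 0.1264]
ee_rot: [[0.017, 0.088, 0.996], [0.224, 0.97, -0.09], [-0.974, 0.225, -0.003]]
wrist_force: [0.6, 0.3, -2.5]
gripper_width: 0.616
```

Request:
play_rows --plan '[[[0, 0, 0.15, 0, 0, 0], [0, 0, 0.15, 0, 0, 0]]]'

```text
time_s: 18.7
tcp_pos: [0.5095, 0.1539, 0.1264]
ee_rot: [[0.017, 0.088, 0.996], [0.224, 0.97, -0.09], [-0.974, 0.225, -0.003]]
wrist_force: [0.7, -1.1, -2.3]
gripper_width: 0.613
```

Request:
play_rows --plan '[[[0, 0, 0.1, 0, 0, 0], [0, 0, 0.1, 0, 0, 0]]]'

```text
time_s: 18.95
tcp_pos: [0.5104, 0.1538, 0.1264]
ee_rot: [[0.017, 0.088, 0.996], [0.224, 0.97, -0.09], [-0.974, 0.225, -0.003]]
wrist_force: [-1.0, -0.9, -1.5]
gripper_width: 0.617
```

Request:
play_rows --plan '[[[0, 0, 0.1, 0, 0, 0], [0, 0, 0.1, 0, 0, 0]]]'

```text
time_s: 19.2
tcp_pos: [0.5114, 0.1537, 0.1264]
ee_rot: [[0.017, 0.088, 0.996], [0.224, 0.97, -0.09], [-0.974, 0.225, -0.003]]
wrist_force: [-0.2, -0.3, -1.8]
gripper_width: 0.617
```

Request:
play_rows --plan '[[[0, 0, 0.1, 0, 0, 0], [0, 0, 0.1, 0, 0, 0]]]'

```text
time_s: 19.45
tcp_pos: [0.5124, 0.1536, 0.1264]
ee_rot: [[0.017, 0.088, 0.996], [0.224, 0.97, -0.09], [-0.974, 0.225, -0.003]]
wrist_force: [0.6, -0.1, -1.3]
gripper_width: 0.616
```

Request:
play_rows --plan '[[[0, 0, 0.1, 0, 0, 0], [0, 0, 0.1, 0, 0, 0]]]'

```text
time_s: 19.7
tcp_pos: [0.5134, 0.1535, 0.1264]
ee_rot: [[0.017, 0.088, 0.996], [0.224, 0.97, -0.09], [-0.974, 0.225, -0.003]]
wrist_force: [0.5, -0.1, -1.1]
gripper_width: 0.616
```

Request:
play_rows --plan '[[[0, 0, 0.1, 0, 0, 0], [0, 0, 0.1, 0, 0, 0]]]'

```text
time_s: 19.95
tcp_pos: [0.5144, 0.1534, 0.1264]
ee_rot: [[0.017, 0.088, 0.996], [0.224, 0.97, -0.09], [-0.974, 0.225, -0.003]]
wrist_force: [-0.7, 0.5, -2.0]
gripper_width: 0.619
```

Request:
play_rows --plan '[[[0, 0, 0.1, 0, 0, 0], [0, 0, 0.1, 0, 0, 0]]]'

```text
time_s: 20.2
tcp_pos: [0.5154, 0.1533, 0.1264]
ee_rot: [[0.017, 0.088, 0.996], [0.224, 0.97, -0.09], [-0.974, 0.225, -0.003]]
wrist_force: [0.1, -0.7, -1.8]
gripper_width: 0.612
```

Request:
play_rows --plan '[[[0, 0, 0.1, 0, 0, 0], [0, 0, 0.1, 0, 0, 0]]]'

```text
time_s: 20.45
tcp_pos: [0.5159, 0.1532, 0.1263]
ee_rot: [[0.017, 0.088, 0.996], [0.224, 0.97, -0.09], [-0.974, 0.225, -0.004]]
wrist_force: [-0.2, 0.0, -1.3]
gripper_width: 0.615
```

```bash
python3 - <<'E'
from mill import *
from h import *
np.set_printoptions(precision=4,suppress=True)
p,d=r.capture("side");P=cloud("side",d)
q=p[170:260,230:340]
cv2.imwrite(f"pics/s9z.png",cv2.resize(q,None,fx=7,fy=6.5,interpolation=cv2.INTER_CUBIC))
x=np.array([.9959,-.0906,0]);y=np.array([.0906,.9959,0]);S0=np.array([.5275,.148,.14])
Q=P[195:250,265:315].reshape(-1,3);D=Q-S0
c=np.c_[D@x,D@y,D[:,2]];img=p[195:250,265:315].reshape(-1,3).astype(int).sum(1)
m=(abs(c[:,1])<.035)&(abs(c[:,2])<.035)&(img>200);c=c[m];print(len(c),np.percentile(c,[2,10,25,50,75,90,98],axis=0))
s=r.sense();print(s["tcp_pos"],s["wrist_force"],s["moment"])
E
```

```text
384 [[-0.045  -0.0237 -0.0254]
 [-0.0281 -0.0128 -0.0142]
 [-0.0243 -0.0015 -0.0042]
 [-0.0232  0.0063  0.0043]
 [-0.0177  0.0153  0.0148]
 [ 0.0261  0.0197  0.0243]
 [ 0.0333  0.0253  0.0274]]
[0.516  0.1532 0.1263] [-1.2958  0.7124 -2.4624] [-0.516   0.3198  0.0677]
```

View pics/s9z.png

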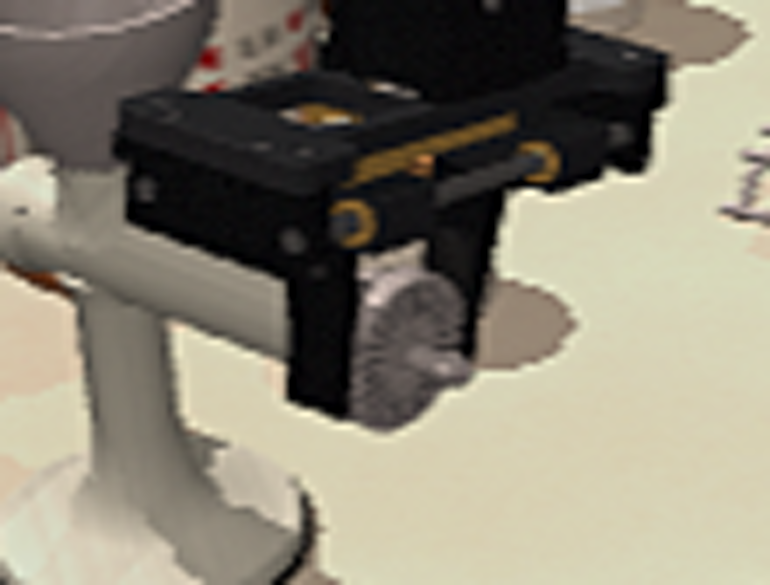

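Request:
play_rows --plan '[[[0, 0, 0.1, 0, 0, 0], [0, 0, 0.1, 0, 0, 0]]]'

```text
time_s: 20.75
tcp_pos: [0.516, 0.1532, 0.1261]
ee_rot: [[0.015, 0.089, 0.996], [0.224, 0.97, -0.09], [-0.974, 0.224, -0.006]]
wrist_force: [-5.6, 0.8, 1.0]
gripper_width: 0.614
```

Request:
play_rows --plan '[[[0, 0, 0.05, 0, 0, 0], [0, 0, 0.05, 0, 0, 0]]]'

```text
time_s: 21.0
tcp_pos: [0.516, 0.1531, 0.126]
ee_rot: [[0.014, 0.089, 0.996], [0.224, 0.97, -0.089], [-0.974, 0.224, -0.007]]
wrist_force: [-6.4, 1.3, 1.2]
gripper_width: 0.617
```

Request:
play_rows --plan '[[[0, 0, -0.15, 0, 0, 0], [0, 0, -0.15, 0, 0, 0], [0, 0, -0.15, 0, 0, 0], [0, 0, -0.15, 0, 0, 0]]]' --hand 1

```text
time_s: 21.5
tcp_pos: [0.5167, 0.1533, 0.1266]
ee_rot: [[0.018, 0.088, 0.996], [0.224, 0.97, -0.09], [-0.974, 0.225, -0.002]]
wrist_force: [-0.2, 0.1, -0.0]
gripper_width: 0.96
```

Request:
play_rows --plan '[[[-1.5, 0, 0, 0, 0, 0], [-5, 0, 0, 0, 0, 0], [-8, -2, -1.5, 0, 0, -0.5], [-8, -7, -3, 0, 0, -1.0], [-8, -10, -4, 0, 0, -1.3]]]'

```text
time_s: 22.12
tcp_pos: [0.4656, 0.0406, 0.1831]
ee_rot: [[-0.001, 0.09, 0.996], [-0.001, 0.996, -0.09], [-1.0, -0.001, -0.001]]
wrist_force: [-0.7, -0.1, -0.3]
gripper_width: 0.999
```

```bash
python3 - <<'E'
from mill import *
from h import *
np.set_printoptions(precision=4,suppress=True)
for n in("side","top"):
    p,d=r.capture(n);cv2.imwrite(f"pics/{n}10.png",p)
    q=p[190:250,250:330] if n=="side" else np.clip(p[185:225,225:275]*1.5,0,255).astype(np.uint8)
    f=9 if n=="side" else 14
    cv2.imwrite(f"pics/{n}10z.png",cv2.resize(q,None,fx=f,fy=f,interpolation=cv2.INTER_CUBIC))
s=r.sense();save(s["tcp_pos"]+[0,0,.001],down(-5.2));print(s["tcp_pos"],s["ee_rot"],s["gripper_width"])
print(row([.540,-.223,.0295],down(6.3)))
E
```

```text
[0.4645 0.0403 0.1822] [[-0.004   0.091   0.9958]
 [-0.0008  0.9958 -0.091 ]
 [-1.     -0.0012 -0.0039]] 0.9980368705856669
[ 15.3729 -25.5381   9.9043  -1.15     0.       0.    ]
```

View pics/side10z.png

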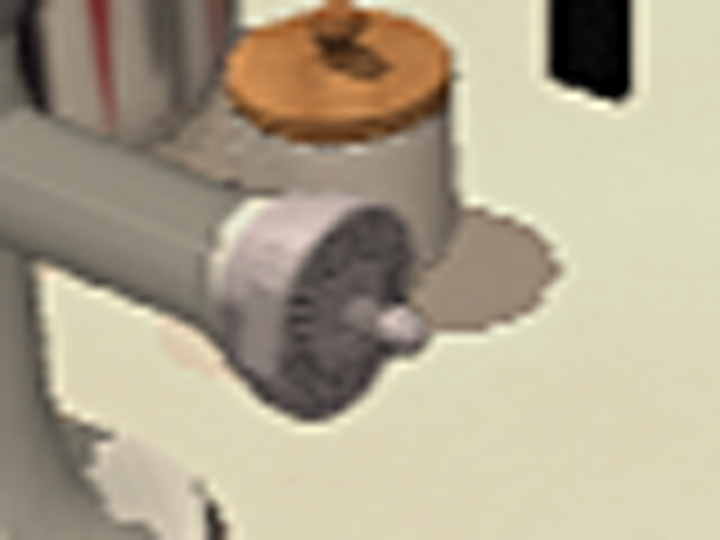

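View pics/top10z.png

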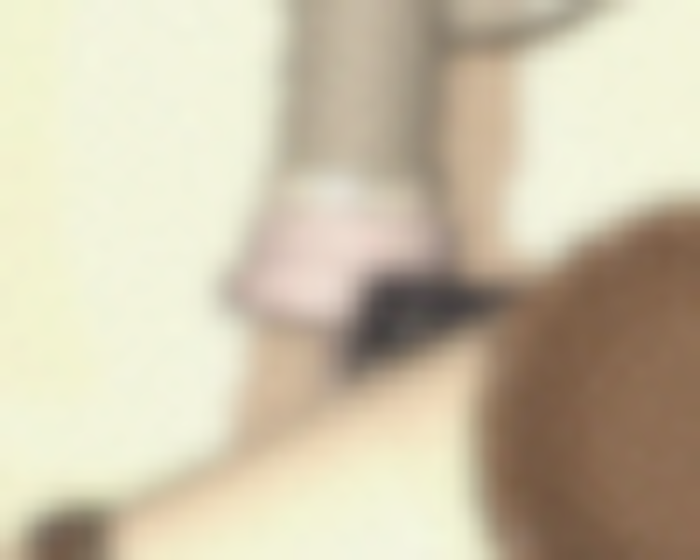

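Request:
play_rows --plan '[[[0, -5, 0.5, -0.2, 0, 0], [0, -11, 2, -0.4, 0, 0], [1, -17, 4, -0.8, 0, 0], [2, -22, 7, -1.0, 0, 0], [3, -25.5, 9.9, -1.15, 0, 0]]]'

```text
time_s: 22.85
tcp_pos: [0.5436, -0.2235, 0.1525]
ee_rot: [[-0.0, -0.11, 0.994], [0.0, 0.994, 0.11], [-1.0, 0.0, -0.0]]
wrist_force: [1.0, 0.4, 0.5]
gripper_width: 0.998
```

Request:
play_rows --plan '[[[0, 0, 0, 0, 0, 0], [0, 0, 0, 0, 0, 0]]]'

```text
time_s: 23.1
tcp_pos: [0.5421, -0.2208, 0.152]
ee_rot: [[-0.002, -0.11, 0.994], [0.001, 0.994, 0.11], [-1.0, 0.001, -0.002]]
wrist_force: [-0.1, 0.0, -0.1]
gripper_width: 1.001
```

```bash
python3 - <<'E'
from mill import *
from h import *
np.set_printoptions(precision=4,suppress=True)
s=r.sense();apply([3,-25.5,9.9,-1.15,0,0]);print(load()[0],s["tcp_pos"],s["ee_rot"][:,1])
save(s["tcp_pos"],down(6.3))
print(row([.540,-.223,.0290],down(6.3)))
E
```

```text
[ 0.54   -0.2226  0.1532] [ 0.5421 -0.2208  0.152 ] [-0.11    0.9939  0.0008]
[12.304  -0.1994 -0.2382  0.      0.      0.    ]
```

Request:
play_rows --plan '[[[3, -0.2, -0.4, 0, 0, 0], [7, -0.2, -0.4, 0, 0, 0], [10.5, -0.2, -0.4, 0, 0, 0], [12.3, -0.2, -0.4, 0, 0, 0], [12.3, -0.2, -0.4, 0, 0, 0]]]'

```text
time_s: 23.72
tcp_pos: [0.537, -0.222, 0.0284]
ee_rot: [[-0.005, -0.112, 0.994], [0.001, 0.994, 0.112], [-1.0, 0.001, -0.005]]
wrist_force: [0.9, 0.3, 1.1]
gripper_width: 1.002
```

Request:
play_rows --plan '[[[0, 0, 0, 0, 0, 0], [0, 0, 0, 0, 0, 0], [0, 0, 0, 0, 0, 0], [0, 0, 0, 0, 0, 0], [0, 0, 0, 0, 0, 0]]]' --hand 0

```text
time_s: 24.35
tcp_pos: [0.5377, -0.2235, 0.0288]
ee_rot: [[-0.003, -0.11, 0.994], [0.0, 0.994, 0.11], [-1.0, 0.001, -0.003]]
wrist_force: [-0.4, 0.2, -0.3]
gripper_width: 0.516
```

Request:
play_rows --plan '[[[0, 0, 0, 0, 0, 0], [0, 0, 0, 0, 0, 0]]]'

```text
time_s: 24.6
tcp_pos: [0.5378, -0.2237, 0.0288]
ee_rot: [[-0.003, -0.11, 0.994], [-0.0, 0.994, 0.11], [-1.0, 0.0, -0.003]]
wrist_force: [-0.2, -1.1, 0.5]
gripper_width: 0.458
```

Request:
play_rows --plan '[[[-1, 0, 0, 0, 0, 0], [-4, 0, 0, 0, 0, 0], [-9, 0, 0, 0, 0, 0], [-13, 0, 0, 0, 0, 0], [-13, 0, 0, 0, 0, 0]]]'

```text
time_s: 25.22
tcp_pos: [0.5403, -0.2238, 0.1632]
ee_rot: [[0.006, -0.111, 0.994], [-0.001, 0.994, 0.111], [-1.0, -0.002, 0.005]]
wrist_force: [0.5, 0.7, -1.6]
gripper_width: 0.457
```

```bash
python3 - <<'E'
from mill import *
from h import *
np.set_printoptions(precision=4,suppress=True)
apply([12.3,-.2,-.4,0,0,0]);apply([-13,0,0,0,0,0])
p,d=r.capture("side");cv2.imwrite("pics/s11.png",cv2.resize(p[110:210,300:410],None,fx=7,fy=6.0,interpolation=cv2.INTER_CUBIC))
s=r.sense();print(load()[0],s["tcp_pos"],s["wrist_force"],s["gripper_width"])
print(row(mp(.09,0,.02),down(-5.2)))
E
```

```text
[ 0.5384 -0.2232  0.159 ] [ 0.5386 -0.2233  0.1606] [-0.9425  0.3735 -0.9641] 0.4569889427208644
[-0.096  38.7697 -5.4809  1.15    0.      0.    ]
```

View pics/s11.png

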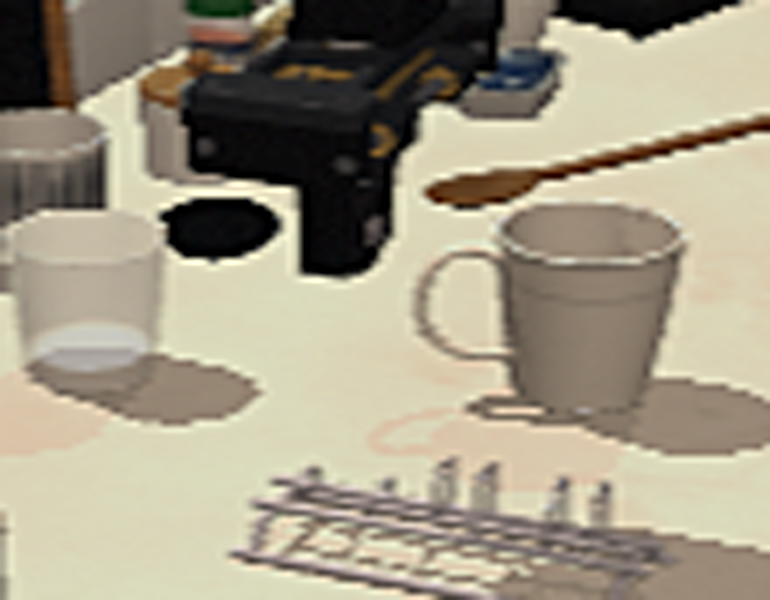

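```bash
python3 - <<'E'
import cv2,numpy as np
from h import *
p,d=r.capture("side");cv2.imwrite("pics/side11.png",p)
a=cv2.imread("pics/side0.png")[176:200,338:362];b=p[138:162,336:366]
f=lambda q:cv2.resize(cv2.convertScaleAbs(q,alpha=1.6,beta=20),(390,390),interpolation=cv2.INTER_CUBIC)
cv2.imwrite("pics/cap.png",np.hstack([f(a),f(b)]))
print(r.sense()["joints"])
E
```

```text
[-6.61967954e+00  2.09915734e+01 -1.08538487e+01 -4.86128677e-02
 -5.83155562e+01 -7.70378455e+01]
```

View pics/cap.png

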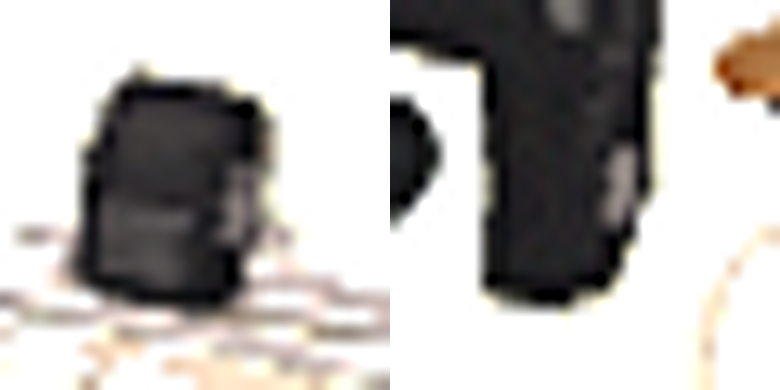

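Request:
play_rows --plan '[[[0, 4, -1, 0.9, 0, 0], [0, 8, -2, 1.8, 0, 0], [0, 12, -4, 2.8, 0, 0], [0, 16, -6, 3.7, 0, 0], [0, 20, -7, 4.6, 0, 0]]]'

```text
time_s: 25.95
tcp_pos: [0.4439, -0.0317, 0.1575]
ee_rot: [[-0.007, 0.643, 0.766], [-0.0, 0.766, -0.643], [-1.0, -0.005, -0.005]]
wrist_force: [1.2, 0.9, -0.9]
gripper_width: 0.454
```

```bash
python3 - <<'E'
from mill import *
from h import *
np.set_printoptions(precision=4,suppress=True)
p,d=r.capture("side");s=r.sense();print(s["tcp_pos"],s["ee_rot"][:,1],s["joints"])
u,v=proj("side",[s["tcp_pos"]+[0,0,.015]])[0].astype(int);print(u,v)
cv2.imwrite("pics/cap2.png",cv2.resize(cv2.convertScaleAbs(p[v-30:v+30,u-40:u+40],alpha=1.5,beta=10),None,fx=9,fy=9,interpolation=cv2.INTER_CUBIC))
E
```

```text
[ 0.4428 -0.0291  0.1576] [ 0.6451  0.7641 -0.0037] [  17.2191    8.2209  -29.0029   -0.2276  -53.1418 -147.2561]
348 183
```

View pics/cap2.png

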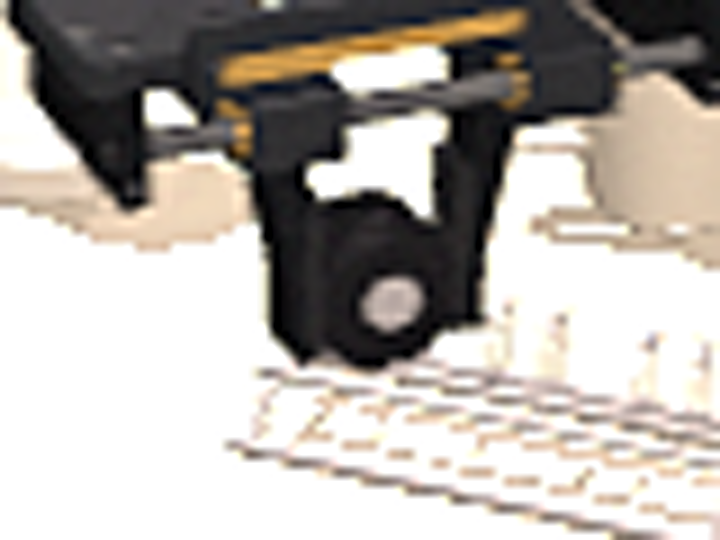

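```bash
python3 - <<'E'
from mill import *
from h import *
np.set_printoptions(precision=4,suppress=True)
apply([0,20,-7,4.6,0,0]);s=r.sense();print(load()[0],s["tcp_pos"],s["ee_rot"][:,1])
save(s["tcp_pos"],down(-39.9));print(row(mp(.08,.0005,-.0145),down(-5.2)))
E
```

```text
[ 0.4469 -0.0321  0.159 ] [ 0.4428 -0.0291  0.1576] [ 0.6451  0.7641 -0.0037]
[  3.2076  14.7309 -11.1932  -3.47     0.       0.    ]
```

Request:
play_rows --plan '[[[0, 3, -4, -0.9, 0, 0], [0, 7, -8, -1.8, 0, 0], [0, 11, -11.2, -2.7, 0, 0], [1, 14.7, -11.2, -3.47, 0, 0], [2, 14.7, -11.2, -3.47, 0, 0]]]'

```text
time_s: 26.62
tcp_pos: [0.4544, 0.1539, 0.1374]
ee_rot: [[-0.004, 0.084, 0.996], [-0.001, 0.996, -0.084], [-1.0, -0.001, -0.004]]
wrist_force: [-0.3, 0.1, -1.8]
gripper_width: 0.455
```

Request:
play_rows --plan '[[[0, 0, 0, 0, 0, 0], [0, 0, 0, 0, 0, 0]]]'

```text
time_s: 26.88
tcp_pos: [0.4533, 0.1512, 0.1387]
ee_rot: [[-0.004, 0.088, 0.996], [-0.001, 0.996, -0.088], [-1.0, -0.001, -0.004]]
wrist_force: [-0.6, -0.7, -1.2]
gripper_width: 0.456
```

```bash
cat > chk.py <<'E'
from mill import *
from h import *
np.set_printoptions(precision=4,suppress=True)
def chk(off):
    s=r.sense();R=s["ee_rot"];c=s["tcp_pos"]-R[:,0]*off;D=c-mp(0);x=np.array([.9959,-.0906,0]);y=np.array([.0906,.9959,0])
    print(s["tcp_pos"],R[:,1],"mill frame",D@x,D@y,D[2],s["wrist_force"]);return s
E
python3 -c "
from chk import *
s=chk(.0146);save(s['tcp_pos'],down(np.degrees(np.arctan2(-s['ee_rot'][0,1],s['ee_rot'][1,1]))));print(row(mp(.075,.0005,-.0144),down(-5.2)))"
```

```text
[0.4533 0.1512 0.1387] [ 0.0878  0.9961 -0.001 ] mill frame -0.07761680591718581 -0.003828512775747887 0.01331578464949848 [-0.6267 -0.6885 -1.1952]
[1.3116 0.4338 0.2687 0.016  0.     0.    ]
```

Request:
play_rows --plan '[[[1.31, 0.43, 0.1, 0, 0, 0], [1.31, 0.43, 0.1, 0, 0, 0], [1.31, 0.43, 0.1, 0, 0, 0]]]'

```text
time_s: 27.25
tcp_pos: [0.4552, 0.1563, 0.1259]
ee_rot: [[-0.003, 0.087, 0.996], [0.0, 0.996, -0.087], [-1.0, -0.0, -0.003]]
wrist_force: [0.3, 0.3, -0.5]
gripper_width: 0.457
```

```bash
python3 -c "
from chk import *
apply([1.31,.43,.1,0,0,0])
p,d=r.capture('side')
cv2.imwrite('pics/s12.png',cv2.resize(p[170:260,230:340],None,fx=7,fy=6.5,interpolation=cv2.INTER_CUBIC))
p,d=r.capture('top')
cv2.imwrite('pics/t12.png',cv2.resize(np.clip(p[170:240,210:290]*1.5,0,255).astype(np.uint8),None,fx=7,fy=7,interpolation=cv2.INTER_CUBIC))
chk(.0146)"
```

```text
[0.4554 0.1565 0.1261] [0.0866 0.9962 0.0002] mill frame -0.07601797155525329 0.0015858635321858126 0.0007357951062911539 [ 0.6973  0.874  -0.7371]
```

View pics/s12.png

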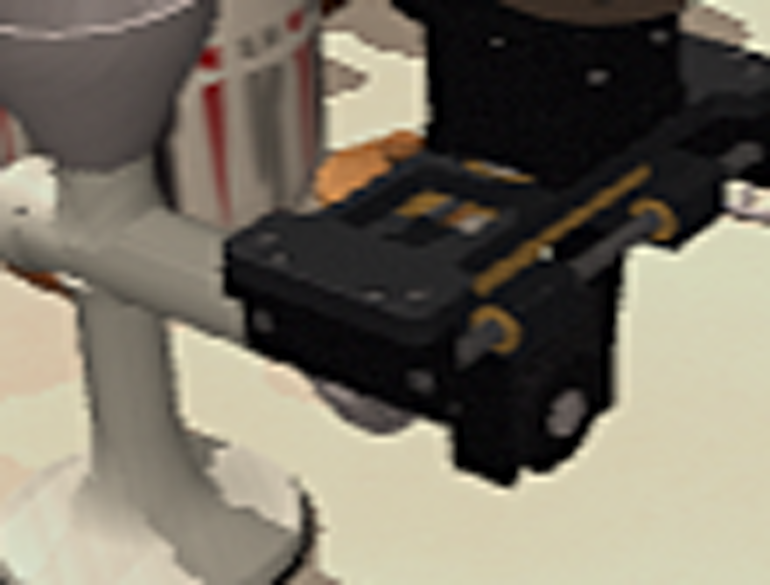

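Request:
play_rows --plan '[[[0.04, -0.1, 0.5, 0.02, 0, 0], [0.04, -0.1, 0.9, 0.02, 0, 0], [0.04, -0.1, 0.9, 0.02, 0, 0]]]'

```text
time_s: 27.72
tcp_pos: [0.4646, 0.1547, 0.1255]
ee_rot: [[-0.003, 0.09, 0.996], [0.0, 0.996, -0.09], [-1.0, 0.0, -0.003]]
wrist_force: [-0.7, 0.1, -1.6]
gripper_width: 0.458
```

```bash
python3 -c "
from chk import *
apply([.04,-.1,.9,.02,0,0])
chk(.0146)"
```

```text
[0.4646 0.1547 0.1255] [0.0904 0.9959 0.0001] mill frame -0.06669602919012499 0.0006719050775379045 9.700280622673696e-05 [-0.6948  0.0539 -1.5946]
```

Request:
play_rows --plan '[[[0, 0, 0.2, 0, 0, 0], [0, 0, 0.4, 0, 0, 0], [0, 0, 0.4, 0, 0, 0]]]'

```text
time_s: 28.1
tcp_pos: [0.4683, 0.1544, 0.1255]
ee_rot: [[-0.003, 0.09, 0.996], [0.0, 0.996, -0.09], [-1.0, -0.0, -0.003]]
wrist_force: [-0.9, -0.7, -0.6]
gripper_width: 0.455
```

Request:
play_rows --plan '[[[0, 0, 0.15, 0, 0, 0], [0, 0, 0.3, 0, 0, 0], [0, 0, 0.3, 0, 0, 0]]]'

```text
time_s: 28.48
tcp_pos: [0.4712, 0.1541, 0.1255]
ee_rot: [[-0.003, 0.09, 0.996], [0.0, 0.996, -0.09], [-1.0, -0.0, -0.003]]
wrist_force: [-0.2, -0.0, -1.7]
gripper_width: 0.455
```

Request:
play_rows --plan '[[[0, 0, 0.15, 0, 0, 0], [0, 0, 0.3, 0, 0, 0], [0, 0, 0.3, 0, 0, 0]]]'

```text
time_s: 28.85
tcp_pos: [0.4732, 0.1535, 0.1251]
ee_rot: [[-0.005, 0.09, 0.996], [-0.001, 0.996, -0.09], [-1.0, -0.001, -0.005]]
wrist_force: [-4.1, 0.6, 0.4]
gripper_width: 0.458
```

```bash
python3 -c "
from chk import *
apply([0,0,.4,0,0,0]);apply([0,0,.3,0,0,0]);apply([0,0,.3,0,0,0])
chk(.0146);print(load()[0])
p,d=r.capture('side')
cv2.imwrite('pics/s13.png',cv2.resize(p[190:250,255:335],None,fx=9,fy=9,interpolation=cv2.INTER_CUBIC))
chk(.0146)
"
```

```text
[0.4732 0.1535 0.1251] [ 0.0903  0.9959 -0.001 ] mill frame -0.058017913003036076 0.000208575627470068 -0.00029608503947509135 [-4.0985  0.6141  0.4494]
[0.4735 0.1527 0.1252]
[0.4732 0.1535 0.1251] [ 0.0903  0.9959 -0.001 ] mill frame -0.05801482268203117 0.0002148245294170386 -0.0003063230111531312 [-4.1043  1.6174 -0.4654]
```

View pics/s13.png

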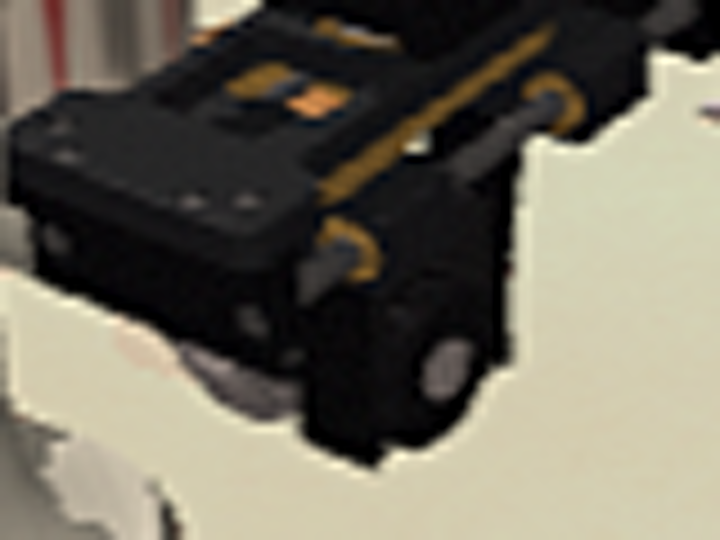

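```bash
python3 -c "
from chk import *
p,d=r.capture('side');P=cloud('side',d)
x=np.array([.9959,-.0906,0]);y=np.array([.0906,.9959,0]);S0=np.array([.5275,.148,.14])
D=P[227:236,300:309].reshape(-1,3)-S0;print(np.nanmedian(np.c_[D@x,D@y,D[:,2]],0))
D=P[230:233,303:307].reshape(-1,3)-S0;print(np.nanmedian(np.c_[D@x,D@y,D[:,2]],0))
a=p[227:236,300:309].astype(int).sum(2);print(a)
m=a>250;v,u=np.nonzero(m);c=[u.mean()+300,v.mean()+227];print(c)
o,dd=rays('side',[c]);
# ray hits plane out=.072 (side frame)
for out in(.070,.072,.074):
    t=((S0-out*x-o)@x)/(dd[0]@x);q=o+dd[0]*t-S0;print(out,q@y,q[2])
"
```

```text
[-0.0683  0.0013 -0.0011]
[-0.0688 -0.0006 -0.0021]
[[ 51  40  15  16  59  92  70  21  28]
 [ 42  29  16 117 239 296 238 113  23]
 [ 38  14  67 215 274 278 226  96   5]
 [ 27   4 192 273 263 271 203  35   0]
 [ 18   6 216 288 259 271 206  23  12]
 [ 25  56 212 280 269 245 130   0 357]
 [ 24   8 205 294 290 199   0  87 484]
 [ 33  10  56 117  96   0   0 344 570]
 [ 27  27  23  11   2   0 106 480 630]]
[np.float64(305.1578947368421), np.float64(231.68421052631578)]
0.07 -0.0008979433986360096 -0.003919265698324681
0.072 0.0016436459522332861 -0.0016372275944349646
0.074 0.00418523530310258 0.0006448105094547518
```

Request:
play_rows --plan '[[[0, 0, 0.1, 0, 0, 0], [0, 0, 0.2, 0, 0, 0]]]'

```text
time_s: 29.2
tcp_pos: [0.4739, 0.1531, 0.1249]
ee_rot: [[-0.008, 0.091, 0.996], [-0.001, 0.996, -0.091], [-1.0, -0.002, -0.008]]
wrist_force: [-9.2, 2.7, 2.3]
gripper_width: 0.458
```

Request:
play_rows --plan '[[[0, 0, 0.1, 0, 0, 0], [0, 0, 0.2, 0, 0, 0]]]'

```text
time_s: 29.45
tcp_pos: [0.4745, 0.1529, 0.1247]
ee_rot: [[-0.01, 0.091, 0.996], [-0.001, 0.996, -0.091], [-1.0, -0.002, -0.01]]
wrist_force: [-14.2, 5.3, 5.6]
gripper_width: 0.457
```

Request:
play_rows --plan '[[[0, 0, 0.1, 0, 0, 0], [0, 0, 0.2, 0, 0, 0]]]'

```text
time_s: 29.7
tcp_pos: [0.4774, 0.1527, 0.125]
ee_rot: [[-0.008, 0.09, 0.996], [-0.001, 0.996, -0.09], [-1.0, -0.002, -0.008]]
wrist_force: [-8.5, 2.2, 2.8]
gripper_width: 0.456
```

Request:
play_rows --plan '[[[0, 0, 0.1, 0, 0, 0], [0, 0, 0.2, 0, 0, 0]]]'

```text
time_s: 29.95
tcp_pos: [0.4799, 0.1525, 0.125]
ee_rot: [[-0.007, 0.09, 0.996], [-0.001, 0.996, -0.09], [-1.0, -0.002, -0.007]]
wrist_force: [-8.3, 2.0, 1.9]
gripper_width: 0.459
```

Request:
play_rows --plan '[[[0, 0, 0.1, 0, 0, 0], [0, 0, 0.2, 0, 0, 0]]]'

```text
time_s: 30.2
tcp_pos: [0.4825, 0.1524, 0.1251]
ee_rot: [[-0.006, 0.09, 0.996], [-0.001, 0.996, -0.09], [-1.0, -0.001, -0.006]]
wrist_force: [0.0, -0.2, -1.3]
gripper_width: 0.458
```

Request:
play_rows --plan '[[[0, 0, 0.1, 0, 0, 0], [0, 0, 0.2, 0, 0, 0]]]'

```text
time_s: 30.45
tcp_pos: [0.4868, 0.1528, 0.1256]
ee_rot: [[-0.002, 0.09, 0.996], [0.0, 0.996, -0.09], [-1.0, 0.0, -0.002]]
wrist_force: [-0.5, -0.7, 0.1]
gripper_width: 0.456
```

Clicked: the force fell to zero as the cap slid on. I'll press lightly until it stops.

Request:
play_rows --plan '[[[0, 0, 0.1, 0, 0, 0], [0, 0, 0.1, 0, 0, 0]]]'

```text
time_s: 30.7
tcp_pos: [0.4877, 0.1527, 0.1256]
ee_rot: [[-0.002, 0.09, 0.996], [0.001, 0.996, -0.09], [-1.0, 0.0, -0.002]]
wrist_force: [0.5, -0.3, -0.4]
gripper_width: 0.454
```

Request:
play_rows --plan '[[[0, 0, 0.1, 0, 0, 0], [0, 0, 0.1, 0, 0, 0]]]'

```text
time_s: 30.95
tcp_pos: [0.4881, 0.1526, 0.1255]
ee_rot: [[-0.003, 0.09, 0.996], [0.0, 0.996, -0.09], [-1.0, 0.0, -0.003]]
wrist_force: [-0.4, -0.6, 0.0]
gripper_width: 0.456
```

Request:
play_rows --plan '[[[0, 0, 0.1, 0, 0, 0], [0, 0, 0.1, 0, 0, 0]]]'

```text
time_s: 31.2
tcp_pos: [0.4884, 0.1524, 0.1254]
ee_rot: [[-0.004, 0.09, 0.996], [-0.0, 0.996, -0.09], [-1.0, -0.0, -0.004]]
wrist_force: [-3.6, 0.2, 2.1]
gripper_width: 0.454
```

```bash
python3 -c "
from chk import *
chk(.0146)
p,d=r.capture('side');P=cloud('side',d)
cv2.imwrite('pics/s14.png',cv2.resize(p[190:250,255:335],None,fx=9,fy=9,interpolation=cv2.INTER_CUBIC))
x=np.array([.9959,-.0906,0]);y=np.array([.0906,.9959,0]);S0=np.array([.5275,.148,.14])
q=proj('side',[S0-x*.054+[0,0,-.0015]])[0];print(q);u,v=q.astype(int)
D=P[v-2:v+3,u-2:u+3].reshape(-1,3)-S0;print(np.nanmedian(np.c_[D@x,D@y,D[:,2]],0))
"
```

```text
[0.4884 0.1524 0.1254] [ 0.0901  0.9959 -0.0005] mill frame -0.04272068243744683 0.00048412147157296656 -4.169141464682724e-05 [-3.5594  0.242   2.1447]
[299.1031 228.628 ]
[-0.0534 -0.0008 -0.0001]
```

View pics/s14.png

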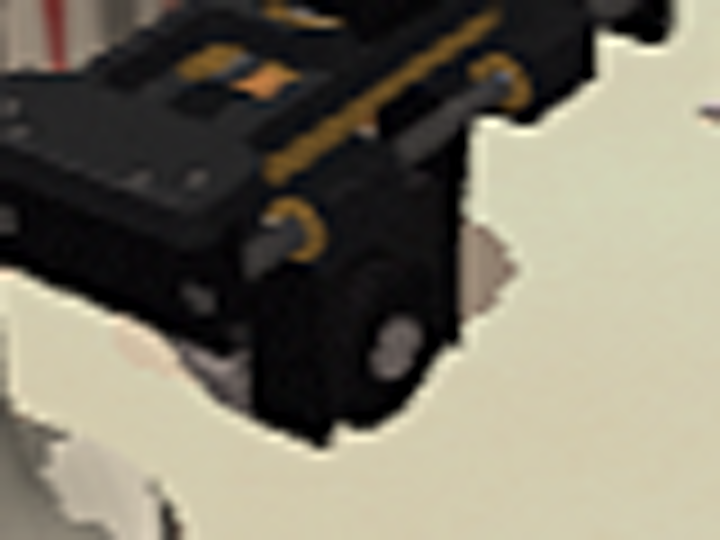

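Request:
play_rows --plan '[[[0, 0, 0.1, 0, 0, 0], [0, 0, 0.15, 0, 0, 0], [0, 0, 0.15, 0, 0, 0]]]'

```text
time_s: 31.62
tcp_pos: [0.4887, 0.1522, 0.1252]
ee_rot: [[-0.007, 0.09, 0.996], [-0.0, 0.996, -0.09], [-1.0, -0.001, -0.007]]
wrist_force: [-7.8, 2.0, 3.9]
gripper_width: 0.459
```

Request:
play_rows --plan '[[[0, 0, 0, 0, 0, 0], [0, 0, -0.2, 0, 0, 0], [0, 0, -0.2, 0, 0, 0], [0, 0, -0.2, 0, 0, 0], [0, 0, -0.2, 0, 0, 0]]]' --hand 1

```text
time_s: 32.25
tcp_pos: [0.4887, 0.1525, 0.1254]
ee_rot: [[-0.003, 0.09, 0.996], [0.0, 0.996, -0.09], [-1.0, 0.0, -0.003]]
wrist_force: [-0.6, -0.5, -0.2]
gripper_width: 0.933
```

Request:
play_rows --plan '[[[-1, 0, 0, 0, 0, 0], [-4, 0, 0, 0, 0, 0], [-8, 0, -2, 0, 0, 0], [-9, -6, -4, 0, 0, 0], [-9, -12, -5, 0, 0, 0]]]'

```text
time_s: 32.88
tcp_pos: [0.4281, 0.037, 0.2176]
ee_rot: [[0.001, 0.087, 0.996], [0.002, 0.996, -0.087], [-1.0, 0.002, 0.001]]
wrist_force: [1.4, -0.3, -0.6]
gripper_width: 1.0
```

Request:
play_rows --plan '[[[0, -6, 0, 0, 0, 0], [0, -10, 0, 0, 0, 0], [0, -10, 0, 0, 0, 0], [0, -10, 0, 0, 0, 0]]]'

```text
time_s: 33.38
tcp_pos: [0.4195, -0.062, 0.2161]
ee_rot: [[-0.002, 0.09, 0.996], [0.0, 0.996, -0.09], [-1.0, 0.0, -0.002]]
wrist_force: [0.4, -0.2, -0.8]
gripper_width: 0.998
```

```bash
python3 -c "
from chk import *
chk(.0146)
for n in('side','top'):
    p,d=r.capture(n);P=cloud(n,d)
    q=p[180:260,240:340] if n=='side' else np.clip(p[160:240,180:300]*1.5,0,255).astype(np.uint8)
    cv2.imwrite('pics/%s15.png'%n,cv2.resize(q,None,fx=6.5,fy=6.5,interpolation=cv2.INTER_CUBIC));cv2.imwrite('pics/%s15f.png'%n,p)
    if n=='side':
        x=np.array([.9959,-.0906,0]);y=np.array([.0906,.9959,0]);S0=np.array([.5275,.148,.14])
        u,v=proj('side',[S0-x*.054+[0,0,-.0015]])[0].astype(int)
        D=P[v-3:v+4,u-3:u+4].reshape(-1,3)-S0;print(np.nanmedian(np.c_[D@x,D@y,D[:,2]],0))
s=r.sense();print(s['gripper_width'],s['time_s'])
"
```

```text
[ 0.4195 -0.062   0.2161] [0.0903 0.9959 0.0003] mill frame -0.09198833207664397 -0.21927451807740705 0.09072792191562759 [ 0.4011 -0.2059 -0.7922]
[-0.0538  0.0005  0.0001]
0.9978998724676016 33.475
```

View pics/side15.png

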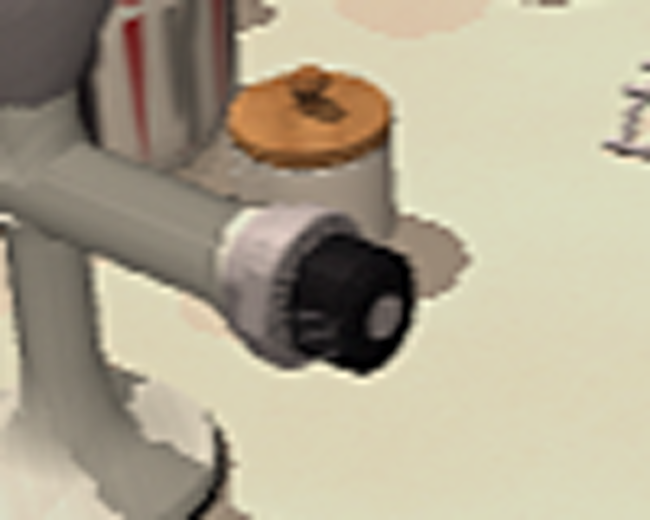

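View pics/top15.png

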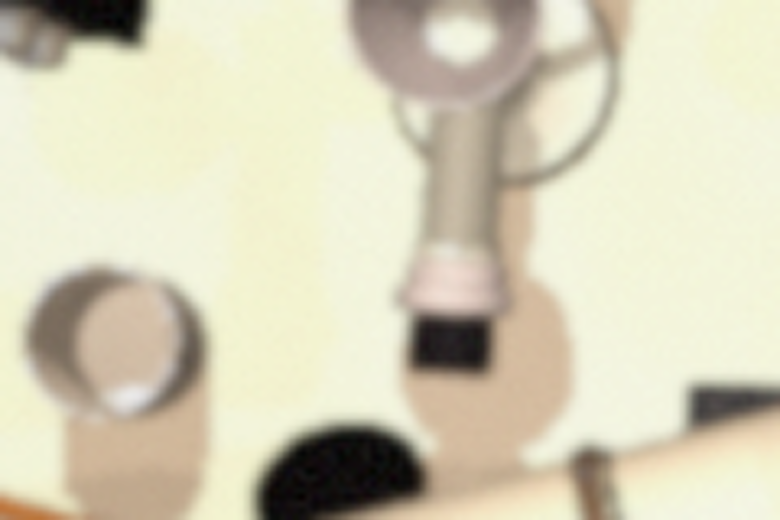

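The burrs and cap are stacked on the spindle. The cap's end face measures 53.8 mm out (54 mm expected), and the hand is clear of everything. Handing in.

```bash
python3 -c "
from station import r
s=r.sense();print(s['wrist_force'],s['gripper_width']);print(r.finish_job())"
```

```text
[-0.3863043   0.11857128  0.43091772] 0.9978998724676016
the job is handed in; nothing more can be done
None
```

The mill is back together and I handed the job in at about 33.5 s of the 72 s. No verdict came back.

- **Fixed burr:** it slid on and stopped against the flange at about 6 N. Its outer face measured about 12 mm out, as it should.
- **Runner burr:** leant 13°, it dropped onto the square shank at the first try and stopped against the fixed burr at about 6 N. Its outer face measured about 23.5 mm out, against 24 mm expected.
- **End cap:** it pushed over the balls at about 16 N at most, clicked, and then stopped at about 9 N. Its end face measured 53.8 mm out after release, against 54 mm expected.

After release, the last pictures show all three parts flush on the spindle, with the gripper open and well clear. The cup and jar looked undisturbed in them. I did not check the mug in the last pictures; it was standing at about 25 s, and the arm did not go near it after that.

One check disagreed. The two cameras differed by a few millimetres along world x, and a view of the fingers showed the side camera reading about 4 mm low. I corrected for this when gripping the parts and relied on contact for the final seating.

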